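# Reassemble the cordless spice mill on the kitchen cart

### The arm

A 6-joint arm with a two-finger parallel gripper is mounted at the origin on the work surface. World frame = base frame: x ahead of the robot, y to its left, z up, the work surface at z = 0. Lengths are in mm, angles in rad, forces in N, time in s.
With the tool pointing down it reaches from about 300 to 875 mm from the base axis. Payload 6.4 kg.
Tool frame: the origin (TCP) lies at the very end of the fingers, on their centre line; the grasp point (between the pads) lies 19 mm behind it; z points along the fingers, y is the line along which they close (so a half turn about z gives the same grasp; the last joint's range is limited). The gripper opens to 88 mm and grips with 3 to 60 N. Pads are 18 mm wide; open, the fingers measure 123 mm over their backs; the gripper's body (75 mm by 187 mm) begins 45 mm behind the grasp point.
Start: joints at [0.983, 0.181, 1.607, -0, 1.354, -0.206], TCP at [214.23, 533.616, 200.414] pointing down, gripper open.
Joint ranges: [-2.99, 2.99], [-0.89, 2.07], [0.3, 2.58], [-1.14, 4.28], [0, 2.63], [-3.12, 3.12]. Speed limits (rad/s): [2.57, 2.57, 3.01, 3.14, 3.14, 3.14].

### API

Orientations are given as a rotation vector (axis times angle).
In Python, from workcell import observe, get_image, finish_job gives the robot as it stands. The module is installed in compiled form; this text tells all that it offers.
- The arm moves only by the shell command python3 -m jog 'ROWS' [OPENING] [FORCE]. ROWS is JSON, a list of rows, each an object with "xyz": the shift along the world's x, y, z in m, a list of three; "dr": the turn, a rotation vector about the world's x, y, z in rad, a list of three. A call has 1 to 20 rows; each row shifts and turns the commanded pose from where the row before left it; what a row does not reach is not made up. A row lasts 1/12 s, in which the tool goes at most 41.7 mm and 7.16 degrees, less where a joint would pass 70% of its speed; a pose out of reach is approached as far as the arm can. A call is refused whole if a number of a shift passes 0.0417 or a number of a turn 0.125, either way. A call with a gripper value outside its range is refused whole. OPENING is the opening, from 0 (shut) to 1 (fully open), set as the call begins (- or left out, the last holds). The fingers move at their own pace and stop on an object; FORCE is the grip in N (left out, the last holds). Time passes only in rows, so rows that do not move let the fingers close. It gives the time, the measured TCP pose, the force, the opening and the grip force at its end, in the units of the state.
- observe(): the state, without advancing time (a new reading comes with each control period).
- get_image(name): name is "scene" or "side" or "wrist"; returns a dict with "frame" (480x640x3 uint8, red, green, blue), "fov_y" (degrees; the focal length in pixels is half the picture's height over the tangent of half this angle, whatever the lens; pixels are square), "cx", "cy" (the principal point, pixels), "position" and "attitude" of the camera in the world. Camera axes: x right, y up, looking along -z (the intrinsics and any distortion apply to the point x, -y, -z); pixel columns grow to the right and rows downward; lengths in mm; the calibration is good to about 2 mm. A picture is of the moment at which its call begins. There is no depth.
- finish_job(): hands the job in; it is judged then, once.
The state is a dict: "t": time; "joint_positions": joint angles; "dq": joint speeds; "joint_efforts": joint torques, N m; "position": TCP position; "tool_rot": TCP orientation; "contact_force": force on the tool from outside, world axes, zero at the start; "moment": the same for the moment, N m; "width": finger opening in mm; "gripper_force": force on a finger pad.
Only numpy, scipy, OpenCV 4.12 (cv2) and the standard library are available. Lean on these libraries where they do the work, as an engineer would, in place of code of your own. Each camera call takes 0.05 s, during which the arm holds its last target. There are 200 camera calls.

### The job

The cordless spice mill's parts have been washed; put it back together. Thread all the white grinding rings that are out on the cart (three or four of them) down the stepped spindle, largest first, each lying fully home on its own shoulder, then turn the lock collar until its lug stands over the white locked mark. Only then put the battery pack all the way down in its pocket and swing the locking lever shut over it, and leave the other things on the cart standing where they are.

Things in the scene. Friction and masses are not known exactly. Their poses are not given: they have to be found in the camera images.
- mill: The mill: a flat grey plastic housing fixed to the cart, 300 mm along its y, 165 mm along its x (from -90, its front, to +75), 45 mm high. Origin at the cart top. The spindle stands at x 0, y +80 mm; the battery pocket is centred at x 0, y -85 mm.
- spindle_seat (a point): Point on the axis of the upright steel stepped spindle at its lowest shoulder (a 60 mm flange, 53 mm above the cart). Four steps, 13 mm high each, diameter 44, 33, 22, 11 mm going up; top 52 mm above this point. Each ring's underside rests on the shoulder that its bore does not pass: ring1 0, ring2 13, ring3 26, ring4 39 mm above this point. x, y as the mill's, z up.
- collar (a joint): Captive lock collar: aluminium disc, 124 mm across, round the spindle's foot, top 6.5 mm above the housing. Grows counter-clockwise from above about the spindle axis; at value q its lug points 1.92 + q rad from the mill's x axis. Starts 0 to 0.3; lug over the locked mark at 1.22; stops at -0.05 and 1.40. Friction 0.12 N m, stays where left.
- collar_lug (a point): Middle of the collar's upright black lug: 20 mm long radially (64 to 84 mm from the spindle axis), 10 mm thick, this point 74 mm from the axis and 18.5 mm above the housing top (63.5 mm above the cart); the lug's top is 10 mm higher, at its foot is a flat tab up to 10 mm above the housing.
- lock_mark (a point): Locked mark: a white line on the housing's top and down its front (-x) face, straight out from the spindle axis in the mill's -x direction; this point 85 mm from the axis on the housing top.
- pocket_floor (a point): Centre of the floor of the battery pocket in the housing, 27 mm above the cart, 18 mm below the housing top. The pocket is 72 mm along its x axis and 47 mm along y; x and y along the mill's.
- pack_mid (a point): Middle of the battery pack: a loose black block with a grey band, 66 mm along its x axis, 42 x 42 mm across, about 0.2 kg, lying on the cart. It fits the pocket with its long axis along the pocket's, either way round, any long side down; seated, its middle is 21 mm above the pocket floor and 24 mm of it stand above the housing.
- lever (a joint): Locking lever: flat dark steel bar 14 x 7 mm swinging level about an upright pivot at the pocket's +x end, underside 27.5 mm above the housing, 3.5 mm over a seated pack. 0 shut (stop; it points to the mill's -x, over the pack); grows counter-clockwise from above, opening towards the mill's -y, to 1.75. Starts 1.35 to 1.7. Friction 0.10 N m, stays where left.
- lever_pivot (a point): The lever's pivot axis at the housing's top, 55 mm from the pocket's centre in the mill's +x; x and y along the mill's.
- lever_pin (a point): Upright black round grip pin near the lever's free end, 12 mm diameter, 105 mm from the pivot axis; this point is 47.5 mm above the housing top (92.5 mm above the cart), 12 mm below the pin's top and 13 mm above the bar.
- spoon_rest: Round white ceramic spoon rest, 96 mm across, 16 mm high, with a tongue reaching 85 mm from its axis; bystander; origin at the centre of its underside.
- rice_cup: Milky plastic rice measuring cup, 66 mm across and 55 mm high, with a flat handle reaching 80 mm from its axis; bystander; origin at the centre of its underside.
- salt_jar: Glass salt jar with a lid, 64 mm across, 90 mm high; bystander; origin at the centre of its underside.
- ring1_mid (a point): Middle of a white ceramic grinding ring (number 1 by size, 1 the largest): outside diameter 68 mm, bore 48 mm, 11 mm thick, this point on its axis at half thickness (5.5 mm above its underside), z along its axis. Lies flat on the cart at the start. May be absent.
- ring2_mid (a point): Middle of a white ceramic grinding ring (number 2 by size, 1 the largest): outside diameter 58 mm, bore 37 mm, 11 mm thick, this point on its axis at half thickness (5.5 mm above its underside), z along its axis. Lies flat on the cart at the start. May be absent.
- ring3_mid (a point): Middle of a white ceramic grinding ring (number 3 by size, 1 the largest): outside diameter 48 mm, bore 26 mm, 11 mm thick, this point on its axis at half thickness (5.5 mm above its underside), z along its axis. Lies flat on the cart at the start. May be absent.
- ring4_mid (a point): Middle of a white ceramic grinding ring (number 4 by size, 1 the largest): outside diameter 38 mm, bore 15 mm, 11 mm thick, this point on its axis at half thickness (5.5 mm above its underside), z along its axis. Lies flat on the cart at the start. May be absent.
Not all that is in view belongs to the job. What is shaped like the part that bears ring4_mid but green or orange is not meant.

How it is judged (in metres and radians):
On the way, in this order (a step that is already met when the one before it is completed fails the run):
1. ring 1 (68 mm) is home on its shoulder (horizontal distance between ring1_mid and spindle_seat below 0.004 m and z of ring1_mid in the frame of spindle_seat between 0.003 and 0.008 m and angle between the z axis of ring1_mid and the z axis of spindle_seat, either way round below 0.08 rad), for 0.2 s.
2. ring 2 (58 mm) is home on its shoulder (horizontal distance between ring2_mid and spindle_seat below 0.004 m and z of ring2_mid in the frame of spindle_seat between 0.016 and 0.021 m and angle between the z axis of ring2_mid and the z axis of spindle_seat, either way round below 0.08 rad), for 0.2 s.
3. ring 3 (48 mm) is home on its shoulder (horizontal distance between ring3_mid and spindle_seat below 0.004 m and z of ring3_mid in the frame of spindle_seat between 0.029 and 0.034 m and angle between the z axis of ring3_mid and the z axis of spindle_seat, either way round below 0.08 rad), for 0.2 s.
4. ring 4 (38 mm) is home on its shoulder (horizontal distance between ring4_mid and spindle_seat below 0.004 m and z of ring4_mid in the frame of spindle_seat between 0.042 and 0.047 m and angle between the z axis of ring4_mid and the z axis of spindle_seat, either way round below 0.08 rad), for 0.2 s.
5. the collar's lug stands over the locked mark (value of joint collar between 1.1 and 1.34 rad), for 0.3 s.
6. the battery pack is all the way down in its pocket (horizontal distance between pack_mid and pocket_floor below 0.005 m and z of pack_mid in the frame of pocket_floor below 0.024 m and angle between the x axis of pack_mid and the x axis of pocket_floor, either way round below 0.08 rad), for 0.2 s.
7. the lever is shut over the pack (all of step 6 and value of joint lever below 0.1 rad), for 0.2 s.
At the end, for the whole second after the job is handed in: Each ring present on its own shoulder (height within 2.5 mm, centred within 4 mm, level within 0.08 rad); collar 1.22 +-0.12 rad; pack centred within 5 mm, its middle under 24 mm above the pocket floor, aligned within 0.08 rad; lever below 0.10 rad (all of step 1 and all of step 2 and all of step 3 and all of step 4 and all of step 5 and all of step 7); the robot touches nothing.
It fails at once if the spoon rest is shoved more than 5 cm or knocked over (distance of spoon_rest from where it was at the start of the episode above 0.05 m or angle between spoon_rest's own z axis and vertical above 0.6 rad).
It fails at once if the rice cup is shoved more than 5 cm or knocked over (distance of rice_cup from where it was at the start of the episode above 0.05 m or angle between rice_cup's own z axis and vertical above 0.6 rad).
It fails at once if the salt jar is shoved more than 5 cm or knocked over (distance of salt_jar from where it was at the start of the episode above 0.05 m or angle between salt_jar's own z axis and vertical above 0.6 rad).
Of ring1, ring2, ring3, ring4 only 3 to 4 are there at a start; the rules pass over those that are not, and their reading is None.
At some moment in a run one of ring1, ring2, ring3, ring4, pack may be knocked a few centimetres aside while the robot is not near it.
Once in a run the grip may slacken for a moment while it holds something.
It also fails if it takes over 200 s, if anything falls off the work surface, if the arm or the gripper's body presses on something with over 40 N, if the wrist force passes 120 N, or if a joint passes its speed limit or range.

## Working session

There is one attempt and no reset: what is moved stays moved. The work goes in short steps, Python scripts to look and compute and a shell command to move; the robot and the scene stay as the last step left them, time stands still between calls to the robot, and variables do not carry over. Pictures are saved under pics/ and viewed, at most 14 in all, crops included, and the job is handed in when it is done.

```bash
mkdir -p pics
cat > h.py <<'E'
import numpy as np, cv2, json
from workcell import observe, get_image
from scipy.spatial.transform import Rotation as R
def snap(n,save=None):
    g=get_image(n); 
    if save: cv2.imwrite('pics/'+save,g['frame'][:,:,::-1])
    return g
E
python3 - <<'E'
from h import *
for n in ('scene','side','wrist'):
    g=snap(n,n+'0.png'); print({k:v for k,v in g.items() if k!='frame'})
print(observe())
E
```

```text
{'fov_y': 44.996340098591276, 'cx': 320.8414726562928, 'cy': 237.59353897930023, 'position': array([1156.00473136,  731.89279217, 1135.88460522]), 'attitude': array([0.34412188, 0.9126089 , 2.24647615])}
{'fov_y': 57.84372927515658, 'cx': 316.5270655470133, 'cy': 243.7943522234662, 'position': array([ 282.66535322, -796.15263233,  712.23227747]), 'attitude': array([ 0.90588541, -0.11643467, -0.2272705 ])}
{'fov_y': 58.93028205809708, 'cx': 321.6047450181516, 'cy': 245.0455041023219, 'position': array([150.83002399, 559.63315912, 383.12151742]), 'attitude': array([-0.23826939, -0.16033173,  1.18216372])}
{'t': 0.15, 'joint_positions': array([ 9.82723296e-01,  1.81358961e-01,  1.60774501e+00, -1.17742536e-05,
        1.35381111e+00, -2.06298854e-01]), 'dq': array([-0.00070697, -0.00148704, -0.00187102, -0.00123   , -0.00124959,
       -0.00118981]), 'joint_efforts': array([ 6.11648538e-04, -4.34230793e+01, -3.42178631e+01,  7.02582859e-02,
        3.56571958e-02, -8.22177731e-05]), 'position': array([213.95833892, 533.22583012, 199.73966113]), 'tool_rot': array([-5.95955125e-01, -3.08403808e+00,  1.92224044e-03]), 'contact_force': array([ 0.70496335, -0.28760325, -0.27462965]), 'moment': array([ 0.00678055,  0.04962742, -0.02637309]), 'gripper_force': 0.0, 'width': 88.28295437047073}
```

View pics/scene0.png

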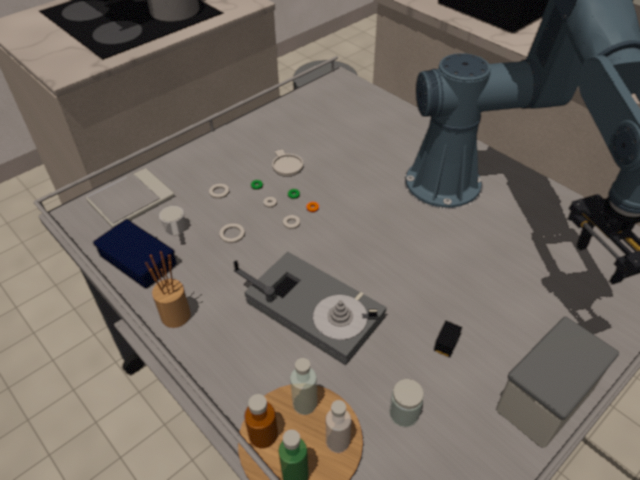

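View pics/side0.png

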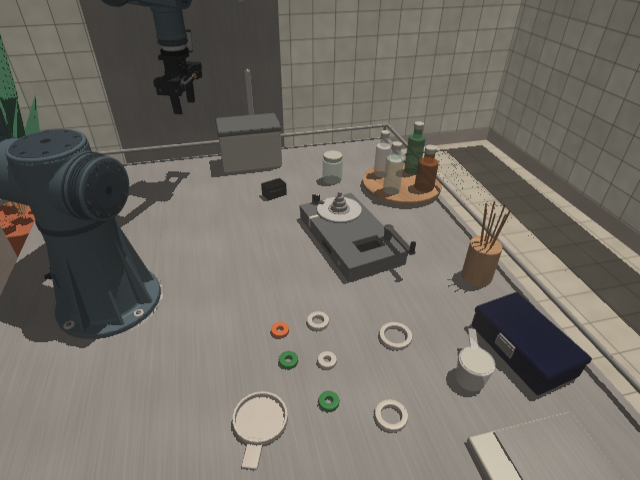

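View pics/wrist0.png

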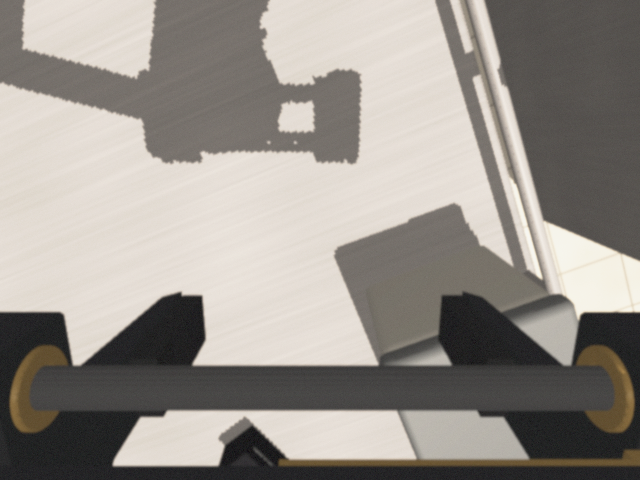

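The scene picture shows four white rings at (232,233), (219,190), (291,222) and (270,202). Look-alikes are green at (257,184) and (294,194), and orange at (313,207). The other white things are the spoon rest (287,164) and the cup (172,220). The mill is at (315,305) with its spindle at (340,312), the pack is at (448,338) and the salt jar at (407,400). In the side picture the rings are at (396,335), (391,415), (318,320) and (327,360). The wrist view shows only the box and a pack corner at the bottom. Choice: the four white rings, ordered by measured diameter.

```bash
cat >> h.py <<'E'
def ray(g,uv):
    uv=np.atleast_2d(np.asarray(uv,float)); f=240/np.tan(np.radians(g['fov_y']/2))
    d=np.c_[(uv[:,0]-g['cx'])/f,-(uv[:,1]-g['cy'])/f,-np.ones(len(uv))]
    return g['position'],R.from_rotvec(g['attitude']).apply(d)
def cast(g,uv,z):
    p,d=ray(g,uv); return (p+d*((z-p[2])/d[:,2])[:,None])[:,:2]
def proj(g,P):
    f=240/np.tan(np.radians(g['fov_y']/2))
    c=R.from_rotvec(g['attitude']).inv().apply(np.atleast_2d(P)-g['position'])
    return np.c_[g['cx']-f*c[:,0]/c[:,2], g['cy']+f*c[:,1]/c[:,2]]
def tri(g1,u1,g2,u2):
    A=np.zeros((3,3));b=np.zeros(3)
    for g,u in((g1,u1),(g2,u2)):
        p,d=ray(g,u);d=d[0]/np.linalg.norm(d[0]);M=np.eye(3)-np.outer(d,d);A+=M;b+=M@p
    return np.linalg.solve(A,b)
def blobs(g,mask,z,amin=40,amax=5000):
    out=[]
    cs,hi=cv2.findContours(mask.astype(np.uint8)*255,cv2.RETR_EXTERNAL,cv2.CHAIN_APPROX_NONE)
    for c in cs:
        if amin<cv2.contourArea(c)<amax:
            q=c[:,0].astype(float); w=cast(g,q,z).astype(np.float32)
            m=cv2.moments(c); uv=(m['m10']/m['m00'],m['m01']/m['m00'])
            (cx,cy),(a,b),_=cv2.fitEllipse(w); hull=cv2.convexHull(w)
            out.append(dict(uv=np.round(uv,1),xy=np.round(cast(g,uv,z)[0],1),ax=np.round((a,b),1),n=cv2.contourArea(c)))
    return out
E
python3 - <<'E'
from h import *
for n in('scene','side'):
    g=snap(n); f=g['frame'].astype(int); print(n, f[233,250] if n=='scene' else f[300,350])
    mx=f.max(2);mn=f.min(2)
    hsv=cv2.cvtColor(g['frame'],cv2.COLOR_RGB2HSV).astype(int)
    # local contrast
    bg=cv2.medianBlur(g['frame'],61).astype(int).max(2)
    m=(mn-bg>20)&(mx-mn<60)
    print('white');[print(b) for b in blobs(g,m,5.5) if 0<b['xy'][0]<900]
    m=(hsv[:,:,1]>140)&(mx>60); print('col');[print(b) for b in blobs(g,m,5.5,20) if 100<b['xy'][0]<800 and -400<b['xy'][1]<500]
E
```

```text
scene [135 126 119]
white
{'uv': array([286.8, 438.3]), 'xy': array([859. , 291.7]), 'ax': array([11. , 23.1]), 'n': 41.0}
{'uv': array([560.9, 309.9]), 'xy': array([166.9, 496.4]), 'ax': array([27.3, 58.9]), 'n': 91.5}
{'uv': array([597.8, 302.7]), 'xy': array([ 82.5, 545.7]), 'ax': array([15.3, 46.4]), 'n': 62.5}
{'uv': array([331.3, 319.6]), 'xy': array([590. , 139.1]), 'ax': array([101.7, 114. ]), 'n': 762.0}
{'uv': array([120.2, 274. ]), 'xy': array([ 887.2, -335.3]), 'ax': array([12. , 75.2]), 'n': 76.0}
{'uv': array([567.4, 257.5]), 'xy': array([  3.9, 416.5]), 'ax': array([ 73.8, 117.7]), 'n': 704.0}
{'uv': array([117.4,  29.2]), 'xy': array([  221.3, -1552. ]), 'ax': array([108.4, 173.9]), 'n': 311.5}
{'uv': array([151.9,  45.8]), 'xy': array([  191.8, -1327.6]), 'ax': array([166.9, 712.2]), 'n': 1563.0}
{'uv': array([86., 11.]), 'xy': array([  236.3, -1803.1]), 'ax': array([ 91.3, 202.5]), 'n': 299.5}
col
{'uv': array([353.6, 431.2]), 'xy': array([749. , 373.5]), 'ax': array([ 9.6, 38.2]), 'n': 27.0}
{'uv': array([321.2, 394. ]), 'xy': array([740.3, 266.5]), 'ax': array([12
[... 1636 characters left out ...]
7.0}
{'uv': array([252.5, 174.7]), 'xy': array([392.5, 502.7]), 'ax': array([38.8, 94. ]), 'n': 92.5}
{'uv': array([161.1, 168.4]), 'xy': array([ 96.1, 619.8]), 'ax': array([127.6, 375.1]), 'n': 1008.0}
{'uv': array([332.4, 153.6]), 'xy': array([694.5, 590.7]), 'ax': array([46.9, 58.4]), 'n': 60.0}
{'uv': array([383.4, 145.8]), 'xy': array([897.9, 608.3]), 'ax': array([38.6, 50.6]), 'n': 43.0}
{'uv': array([138. , 147.4]), 'xy': array([  8.4, 809.8]), 'ax': array([ 43.5, 494.3]), 'n': 189.5}
{'uv': array([228.5, 122.2]), 'xy': array([354.5, 971.5]), 'ax': array([113.4, 194.1]), 'n': 238.0}
col
{'uv': array([279.6, 329.6]), 'xy': array([ 360.1, -181.6]), 'ax': array([36.1, 40.5]), 'n': 195.0}
```

Run:
```python
from h import *
s=snap('scene');d=snap('side')
def T(n,a,b,z=None): print(n,np.round(tri(s,a,d,b),1))
T('spindle top',(341,300),(339.5,194)); T('collar c',(340,317),(340,209)); T('pack',(448,338),(274,188)); T('jar top',(407,390),(332,157))
T('pin',(236,265),(412,246)); T('lug',(374,314),(316,199))
T('ring1',(232,233),(396,335));T('ring2',(219,190.5),(391.5,415));T('ring3',(291,222),(318,320.5));T('ring4',(270,202),(327,359.5))
T('cup',(172,214),(475,358));T('rest',(288,163),(260,415))
print('pocket floor-ish',cast(s,(287,284),45),'ring3',cast(s,(291,222),5.5),cast(d,(318,320.5),5.5))
o=observe(); r=R.from_rotvec(o['tool_rot']); w=snap('wrist')
print(r.as_matrix().round(3)); print('cam off in tool',r.inv().apply(w['position']-o['position']),(r.inv()*R.from_rotvec(w['attitude'])).as_matrix().round(3))
```

```text
spindle top [588.5 165.1 102.5]
collar c [594.4 170.2  49.8]
pack [442.2 368.1  25. ]
jar top [639.1 410.4  86.2]
pin [691.4 -85.7  95.1]
lug [537.9 222.3  59.7]
ring1 [ 591.4 -255.8    7.9]
ring2 [ 514.3 -423.     8.5]
ring3 [ 444.6 -177.7    7.2]
ring4 [ 436.  -281.3    7.9]
cup [ 690.6 -380.7   58.1]
rest [ 290.3 -372.3   17.1]
pocket floor-ish [[615.60187574   9.47493477]] ring3 [[ 443.29492283 -179.01442204]] [[ 445.19841987 -176.40425477]]
[[-0.928  0.373 -0.   ]
 [ 0.373  0.928 -0.   ]
 [ 0.    -0.    -1.   ]]
cam off in tool [  68.4670292     0.77346994 -183.46786477] [[ 0.001  0.964  0.268]
 [ 1.    -0.    -0.001]
 [-0.001  0.268 -0.964]]
```

```bash
python3 -m jog '[{"xyz":[0.0172,-0.0358,-0.002]},{"xyz":[0.0172,-0.0358,-0.002]},{"xyz":[0.0172,-0.0358,-0.002]},{"xyz":[0.0172,-0.0358,-0.002]},{"xyz":[0.0172,-0.0358,-0.002]},{"xyz":[0.0172,-0.0358,-0.002]},{"xyz":[0.0172,-0.0358,-0.002]},{"xyz":[0.0172,-0.0358,-0.002]},{"xyz":[0.0172,-0.0358,-0.002]},{"xyz":[0.0172,-0.0358,-0.002]},{"xyz":[0.0172,-0.0358,-0.002]}]' 1 20
python3 -m jog '[{"xyz":[0.0172,-0.0358,-0.002]},{"xyz":[0.0172,-0.0358,-0.002]},{"xyz":[0.0172,-0.0358,-0.002]},{"xyz":[0.0172,-0.0358,-0.002]},{"xyz":[0.0172,-0.0358,-0.002]},{"xyz":[0.0172,-0.0358,-0.002]},{"xyz":[0.0172,-0.0358,-0.002]},{"xyz":[0.0172,-0.0358,-0.002]},{"xyz":[0.0172,-0.0358,-0.002]},{"xyz":[0.0172,-0.0358,-0.002]},{"xyz":[0.0172,-0.0358,-0.002]},{},{},{}]'
cat >> h.py <<'E'
def rings(g,z=5.5,amin=150):
    f=g['frame']; bl=cv2.GaussianBlur(f,(3,3),0).astype(int); hsv=cv2.cvtColor(f,cv2.COLOR_RGB2HSV).astype(int)
    bg=cv2.medianBlur(f,101).astype(int).max(2)
    m=((bl.min(2)-bg>18)).astype(np.uint8)
    return m,blobs(g,m,z,amin,60000)
E
python3 - <<'E'
from h import *
g=snap('wrist','w1.png'); m,b=rings(g); cv2.imwrite('pics/m1.png',m*255)
for x in b: print(x)
print(observe()['joint_positions'].round(2), proj(g,observe()['position']))
E
```

```text
{'uv': array([463.8, 436.4]), 'xy': array([499.3, 582.4]), 'ax': array([ 62.7, 144.6]), 'n': 4920.5}
{'uv': array([261.4, 436.1]), 'xy': array([419.3, 384.1]), 'ax': array([ 73.5, 394.1]), 'n': 12886.5}
{'uv': array([627. , 394.5]), 'xy': array([512.5, 752.3]), 'ax': array([35.9, 80.3]), 'n': 328.0}
{'uv': array([ 15.9, 397. ]), 'xy': array([282.1, 169.8]), 'ax': array([32.3, 80.3]), 'n': 304.5}
{'uv': array([426.3, 357.6]), 'xy': array([395.5, 574.5]), 'ax': array([22. , 61.4]), 'n': 719.5}
{'uv': array([215.4, 354.5]), 'xy': array([314.2, 380.8]), 'ax': array([35.2, 51.1]), 'n': 964.0}
{'uv': array([ 86.5, 345.6]), 'xy': array([257.9, 266.8]), 'ax': array([32.2, 57.4]), 'n': 956.0}
{'uv': array([353.9, 349.2]), 'xy': array([360. , 510.8]), 'ax': array([48.4, 54. ]), 'n': 1258.0}
{'uv': array([556.2, 326.9]), 'xy': array([410.9, 702.8]), 'ax': array([ 66.7, 102.9]), 'n': 2409.5}
{'uv': array([528.9, 255.6]), 'xy': array([329.8, 696.3]), 'ax': array([10.1, 52.5]), 'n': 334.5}
{'uv': array([488.9, 237.3]), 'xy': array([299. , 666.6]), 'ax': array([20.3, 59.8]), 'n': 975.0}
{'uv': array([130.5, 122.6]), 'xy': array([ 86.8, 409.7]), 'ax': array([11.4, 29.7]), 'n': 325.5}
{'uv': array([296. , 116.6]), 'xy': array([135., 543.]), 'ax': array([27.4, 34.6]), 'n': 1003.5}
{'uv': array([482.8,  99.9]), 'xy': array([181.2, 694.6]), 'ax': array([ 4. , 52.9]), 'n': 207.0}
{'uv': array([135.5,  56.9]), 'xy': array([ 42.5, 438.6]), 'ax': array([20.9, 45.8]), 'n': 954.0}
{'uv': array([277.8,  59. ]), 'xy': array([ 87.4, 546.6]), 'ax': array([21.6, 59.6]), 'n': 937.0}
{'uv': array([31.7, 35.3]), 'xy': array([ -3.2, 368.1]), 'ax': array([19.4, 36.1]), 'n': 694.5}
{'uv': array([512.4, 127. ]), 'xy': array([211.9, 712. ]), 'ax': array([ 44.5, 253. ]), 'n': 3416.5}
[ 0.98  0.18  1.61  0.    1.35 -0.21] [[319.54930001 281.79045382]]invalid input
invalid input
```

View pics/w1.png

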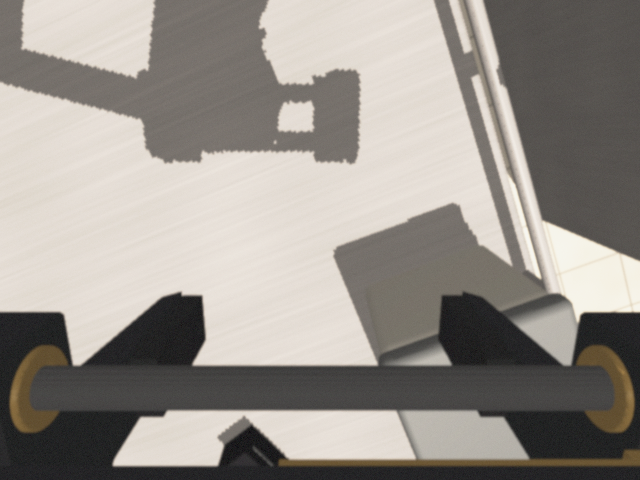

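The moves were refused because every row needs "dr", so the picture is unchanged. I'll include it in each row.

```bash
python3 -m jog '[{"xyz":[0.0172,-0.0358,-0.002],"dr":[0,0,0]},{"xyz":[0.0172,-0.0358,-0.002],"dr":[0,0,0]},{"xyz":[0.0172,-0.0358,-0.002],"dr":[0,0,0]},{"xyz":[0.0172,-0.0358,-0.002],"dr":[0,0,0]},{"xyz":[0.0172,-0.0358,-0.002],"dr":[0,0,0]},{"xyz":[0.0172,-0.0358,-0.002],"dr":[0,0,0]},{"xyz":[0.0172,-0.0358,-0.002],"dr":[0,0,0]},{"xyz":[0.0172,-0.0358,-0.002],"dr":[0,0,0]},{"xyz":[0.0172,-0.0358,-0.002],"dr":[0,0,0]},{"xyz":[0.0172,-0.0358,-0.002],"dr":[0,0,0]},{"xyz":[0.0172,-0.0358,-0.002],"dr":[0,0,0]}]' 1 20
python3 -m jog '[{"xyz":[0.0172,-0.0358,-0.002],"dr":[0,0,0]},{"xyz":[0.0172,-0.0358,-0.002],"dr":[0,0,0]},{"xyz":[0.0172,-0.0358,-0.002],"dr":[0,0,0]},{"xyz":[0.0172,-0.0358,-0.002],"dr":[0,0,0]},{"xyz":[0.0172,-0.0358,-0.002],"dr":[0,0,0]},{"xyz":[0.0172,-0.0358,-0.002],"dr":[0,0,0]},{"xyz":[0.0172,-0.0358,-0.002],"dr":[0,0,0]},{"xyz":[0.0172,-0.0358,-0.002],"dr":[0,0,0]},{"xyz":[0.0172,-0.0358,-0.002],"dr":[0,0,0]},{"xyz":[0.0172,-0.0358,-0.002],"dr":[0,0,0]},{"xyz":[0.0172,-0.0358,-0.002],"dr":[0,0,0]},{"xyz":[0,0,0],"dr":[0,0,0]},{"xyz":[0,0,0],"dr":[0,0,0]}]'
python3 - <<'E'
from h import *
g=snap('wrist','w2.png'); m,b=rings(g); cv2.imwrite('pics/m1.png',m*255)
for x in b: print(x)
print(observe()['joint_positions'].round(2), proj(g,observe()['position']))
E
```

```text
t: 1.37
position: [404.0, 138.0, 178.8]
tool_rot: [0.596, 3.083, 0.001]
contact_force: [1.6, 0.7, -0.1]
width: 87.9
gripper_force: 0.0
t: 2.45
position: [592.4, -255.7, 155.1]
tool_rot: [-0.6, -3.082, -0.001]
contact_force: [-1.0, 0.3, 0.7]
width: 88.1
gripper_force: 0.0
{'uv': array([292.6, 454. ]), 'xy': array([ 793.9, -365.3]), 'ax': array([17.6, 50. ]), 'n': 473.5}
{'uv': array([463.5, 435.4]), 'xy': array([ 834.5, -210.1]), 'ax': array([ 57.1, 126.9]), 'n': 5108.5}
{'uv': array([207.7, 434.6]), 'xy': array([ 744.5, -429.8]), 'ax': array([ 57.6, 211.9]), 'n': 8208.5}
{'uv': array([ 14.5, 396.3]), 'xy': array([ 642.3, -573.2]), 'ax': array([ 5.7, 43.5]), 'n': 175.0}
{'uv': array([628.8, 395.2]), 'xy': array([849.2, -59.2]), 'ax': array([ 6.1, 41.4]), 'n': 182.5}
{'uv': array([261.3, 345.9]), 'xy': array([ 679.7, -346.3]), 'ax': array([ 9.8, 29.5]), 'n': 195.5}
{'uv': array([215.7, 354.1]), 'xy': array([ 672. , -386.6]), 'ax': array([27.3, 40.1]), 'n': 755.0}
{'uv': array([427.1, 354.7]), 'xy': array([ 742. , -215.1]), 'ax': array([30.9, 47.5]), 'n': 991.0}
{'uv': array([557. , 345
[... 442 characters left out ...]
ray([59.2, 60.6]), 'n': 1570.0}
{'uv': array([572.7, 181.2]), 'xy': array([640.5, -62.1]), 'ax': array([ 6.4, 32.6]), 'n': 232.0}
{'uv': array([303.7, 129.7]), 'xy': array([ 525.8, -242.2]), 'ax': array([27.7, 34.2]), 'n': 1243.0}
{'uv': array([124.5, 117.9]), 'xy': array([ 467.5, -363.7]), 'ax': array([ 8.5, 24.3]), 'n': 245.5}
{'uv': array([304.4,  72.3]), 'xy': array([ 488.6, -226.1]), 'ax': array([23.7, 47.3]), 'n': 1181.5}
{'uv': array([206.7,  26.8]), 'xy': array([ 434.7, -279. ]), 'ax': array([28.7, 29.8]), 'n': 1428.0}
{'uv': array([345.1,   6.2]), 'xy': array([ 459.3, -182.8]), 'ax': array([ 9.7, 34.4]), 'n': 431.0}
[-0.59  0.37  1.46  0.    1.31 -1.78] [[322.44744562 280.36751063]]
```

View pics/w2.png

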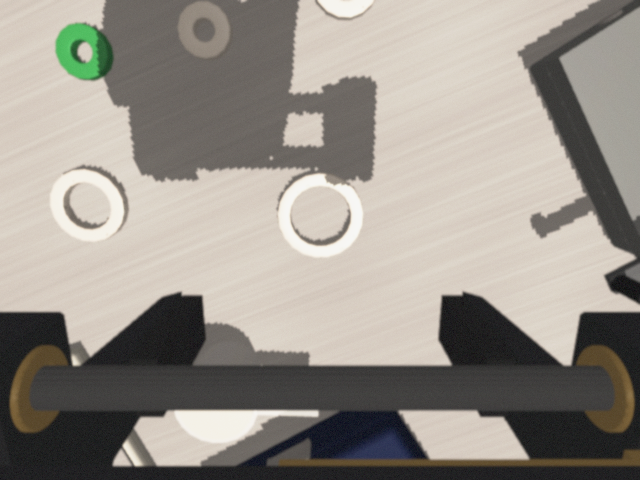

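The wrist view shows ring 1 at (320,214), ring 2 at (88,204), ring 4 in shadow at (204,29), and a green look-alike at (83,51), which is not wanted. The four chosen white rings hold.

```bash
cat >> h.py <<'E'
def circfit(g,xy,r,z,it=3,lo=.88,hi=1.12,sgn=0,chan=None):
    """centre & radius of circle radius r (mm) near xy at height z by radial edges; returns xy, r, n"""
    im=g['frame'].astype(np.float32).mean(2) if chan is None else chan(g['frame'].astype(np.float32))
    im=cv2.GaussianBlur(im,(0,0),1.0); c=np.array(xy,float); th=np.linspace(0,2*np.pi,120,endpoint=False)
    rr=np.arange(r*lo,r*hi,.25)
    for k in range(it):
        P=np.stack([c[0]+np.outer(np.cos(th),rr),c[1]+np.outer(np.sin(th),rr),np.full((120,len(rr)),z)],-1)
        uv=proj(g,P.reshape(-1,3)).astype(np.float32).reshape(120,-1,2)
        v=cv2.remap(im,uv[:,:,0],uv[:,:,1],cv2.INTER_LINEAR); d=np.gradient(v,axis=1)
        d=np.abs(d) if sgn==0 else d*sgn
        j=d[:,2:-2].argmax(1)+2; s=d[np.arange(120),j]
        ok=s>.35*np.percentile(s,80); ok&=(uv[np.arange(120),j,1]<285)|(np.abs(uv[np.arange(120),j,0]-320)<115)
        p=P[np.arange(120),j,:2]
        for _ in range(5):
            q=p[ok]; A=np.c_[2*q,np.ones(len(q))]; s3=np.linalg.lstsq(A,(q**2).sum(1),rcond=None)[0]
            rad=np.sqrt(s3[2]+s3[:2]@s3[:2]); e=np.abs(np.linalg.norm(p-s3[:2],axis=1)-rad); ok&=e<max(2.0*np.median(e[ok]),.7)
        c=s3[:2]
    return c.round(1),round(float(rad),1),int(ok.sum())
E
python3 - <<'E'
from h import *
g=snap('wrist'); o=observe(); print(o['position'].round(1))
print('r1',circfit(g,cast(g,(320.5,213.5),5.5)[0],34,5.5),circfit(g,cast(g,(320.5,213.5),5.5)[0],24,5.5))
print('r2',circfit(g,cast(g,(88,204),5.5)[0],29,5.5),circfit(g,cast(g,(88,204),5.5)[0],18.5,5.5))
print('r4',circfit(g,cast(g,(204,28.5),5.5)[0],19,5.5))
for n in('scene','side'):
    s=snap(n)
    for nm,u,r in(('r1',[(232,233),(396,335)],34),('r2',[(219,190.5),(391.5,415)],29),('r3',[(291,222),(318,320.5)],24),('r4',[(270,202),(327,359.5)],19)):
        print(n,nm,circfit(s,cast(s,u[n=='side'],5.5)[0],r,5.5,lo=.75,hi=1.25))
E
```

```text
[ 592.1 -253.2  156. ]
r1 (array([ 592.3, -255.8]), 33.8, 63) (array([ 591.8, -255.6]), 24.4, 81)
r2 (array([ 515. , -423.5]), 28.4, 61) (array([ 515.1, -423.9]), 18.8, 77)
r4 (array([ 435.3, -281.9]), 18.4, 94)
scene r1 (array([ 587.3, -256.3]), 28.5, 50)
scene r2 (array([ 501.6, -423. ]), 28.7, 44)
scene r3 (array([ 439.2, -184.2]), 23.5, 82)
scene r4 (array([ 431.2, -282.4]), 22.2, 71)
side r1 (array([ 588.6, -254.2]), 29.0, 91)
side r2 (array([ 514.1, -424.4]), 23.4, 52)
side r3 (array([ 443.3, -177.3]), 19.3, 56)
side r4 (array([ 435.4, -280.2]), 20.4, 55)
```

```bash
python3 - <<'E'
from h import *
for i in range(4):
    g=get_image('wrist'); print(observe()['position'].round(1), circfit(g,(592,-255.7),34,5.5), proj(g,observe()['position']).round(1))
E
python3 -m jog '[{"xyz":[0,-0.001,-0.037],"dr":[0,0,0]},{"xyz":[0,0,-0.037],"dr":[0,0,0]},{"xyz":[0,0,-0.037],"dr":[0,0,0]},{"xyz":[0,0,-0.037],"dr":[0,0,0]},{"xyz":[0,0,0],"dr":[0,0,0]},{"xyz":[0,0,0],"dr":[0,0,0]}]'
```

```text
[ 592.5 -252.6  156.9] (array([ 592.3, -255.8]), 33.8, 59) [[319.6 282.1]]
[ 592.6 -252.7  157.1] (array([ 592.4, -255.9]), 33.8, 60) [[319.3 282.1]]
[ 592.7 -252.8  157.1] (array([ 592.3, -255.8]), 33.8, 63) [[319.2 282.1]]
[ 592.7 -253.   157.1] (array([ 592.3, -255.9]), 33.8, 56) [[319.1 282. ]]
t: 3.35
position: [590.9, -253.5, 6.7]
tool_rot: [-0.594, -3.08, -0.003]
contact_force: [0.4, -0.6, 0.9]
width: 88.3
gripper_force: 0.0
```

```bash
python3 -m jog '[{"xyz":[0.001,-0.002,-0.0045],"dr":[0,0,0]},{"xyz":[0,0,0],"dr":[0,0,0]},{"xyz":[0,0,0],"dr":[0,0,0]}]'; python3 -m jog '[{"xyz":[0,0,0],"dr":[0,0,0]},{"xyz":[0,0,0],"dr":[0,0,0]},{"xyz":[0,0,0],"dr":[0,0,0]},{"xyz":[0,0,0],"dr":[0,0,0]},{"xyz":[0,0,0],"dr":[0,0,0]},{"xyz":[0,0,0],"dr":[0,0,0]},{"xyz":[0,0,0],"dr":[0,0,0]}]' 0 30
python3 - <<'E'
from h import *
g=snap('wrist','w3.png');p=observe()['position']; print(p,circfit(g,p[:2],34,5.5),circfit(g,p[:2],24,5.5))
E
```

```text
t: 3.6
position: [595.5, -258.2, 6.8]
tool_rot: [0.595, 3.08, -0.003]
contact_force: [-0.1, 0.6, 0.8]
width: 87.9
gripper_force: 0.0
t: 4.18
position: [593.6, -257.0, 3.9]
tool_rot: [-0.596, -3.084, -0.0]
contact_force: [-0.3, 0.7, -0.5]
width: 43.7
gripper_force: 0.0
[ 593.5501801  -256.91655644    3.79226611] (array([ 592.6, -256. ]), 34.0, 60) (array([ 594. , -256.5]), 23.3, 50)
```

View pics/w3.png

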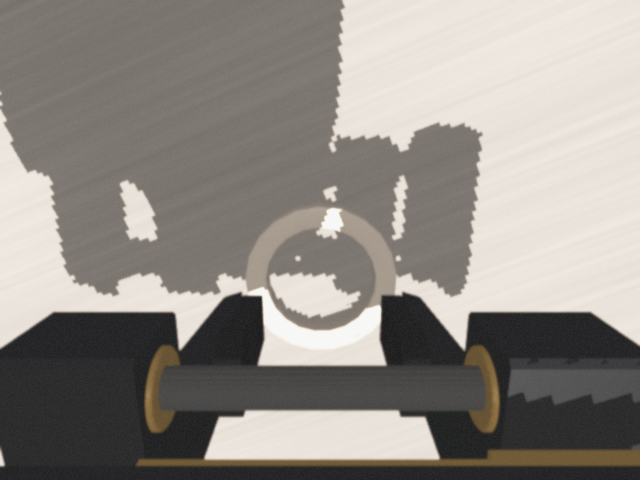

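The ring spans columns 247 to 396 around (321,278). The finger ends at (262,295) and (382,295) look about 38 mm above the table. I'll check that from the side.

Run:
```python
from h import *
o=observe(); print(o['width'],o['gripper_force'],o['position'])
for n in('scene','side'):
    g=snap(n); u,v=proj(g,o['position'])[0].astype(int); print(n,u,v,proj(g,o['position']+[0,0,39]))
    c=cv2.resize(g['frame'][v-60:v+40,u-65:u+65,::-1],None,fx=3,fy=3,interpolation=cv2.INTER_CUBIC)
    cv2.circle(c,(195,180),3,(0,0,255),-1); globals()[n]=c
cv2.imwrite('pics/c3.png',np.hstack([scene,side]))
```

```text
39.40532258282599 0.0 [ 593.5501801  -256.91655644    3.79226611]
scene 230 234 [[229.0580009  224.17025094]]
side 396 336 [[398.52942532 323.72018675]]
```

View pics/c3.png

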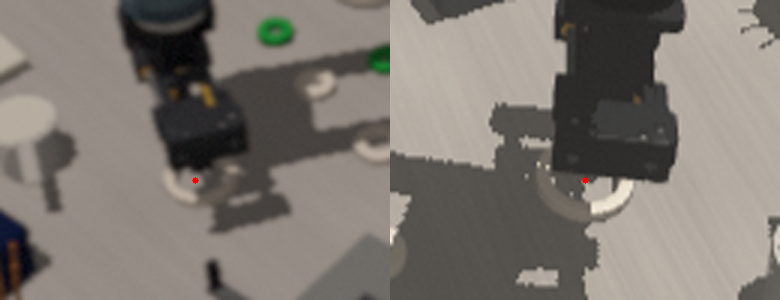

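Run:
```python
from h import *
d=get_image('side'); s=get_image('scene'); P=np.array([214,533.2,199.7]); y=np.array([.373,.928,0])
for n,g in(('side',d),('scene',s)):
    for h in(0,39): print(n,h,proj(g,[P+y*44+[0,0,h],P-y*44+[0,0,h]]).round(0).tolist())
i=cv2.imread('pics/side0.png')[60:135,130:230]; j=cv2.imread('pics/scene0.png')[185:285,560:640]
a=cv2.resize(i,(400,300),interpolation=cv2.INTER_CUBIC); b=cv2.resize(j,(320,400),interpolation=cv2.INTER_CUBIC)[:300]
b=cv2.resize(j,(240,300),interpolation=cv2.INTER_CUBIC)
cv2.imwrite('pics/c4.png',np.hstack([a,b]))
```

```text
side 0 [[192.0, 114.0], [181.0, 126.0]]
side 39 [[190.0, 102.0], [179.0, 113.0]]
scene 0 [[605.0, 292.0], [578.0, 262.0]]
scene 39 [[612.0, 280.0], [583.0, 250.0]]
```

View pics/c4.png

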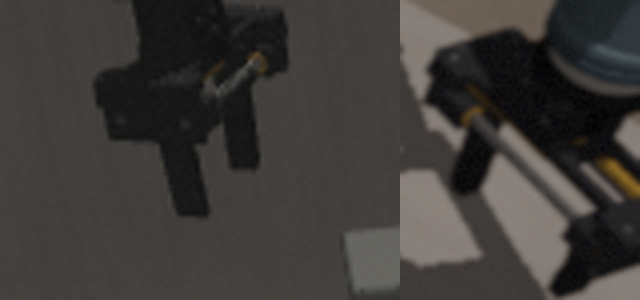

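The projected TCP lies about 38 mm beyond the real fingertips, in the start pictures as well as here. The reading is offset along the tool. I'll open, then go down and feel for the cart top to calibrate.

```bash
python3 -m jog '[{"xyz":[0,0,0],"dr":[0,0,0]},{"xyz":[0,0,0],"dr":[0,0,0]},{"xyz":[0,0,0],"dr":[0,0,0]},{"xyz":[0,0,0],"dr":[0,0,0]},{"xyz":[0,0,0],"dr":[0,0,0]},{"xyz":[0,0,0],"dr":[0,0,0]},{"xyz":[0,0,0],"dr":[0,0,0]},{"xyz":[0,0,0],"dr":[0,0,0]}]' 1 30
python3 -m jog '[{"xyz":[0,0,-0.01],"dr":[0,0,0]},{"xyz":[0,0,-0.01],"dr":[0,0,0]},{"xyz":[0,0,-0.005],"dr":[0,0,0]},{"xyz":[0,0,-0.004],"dr":[0,0,0]},{"xyz":[0,0,0],"dr":[0,0,0]},{"xyz":[0,0,0],"dr":[0,0,0]},{"xyz":[0,0,0],"dr":[0,0,0]}]'
```

```text
t: 5.1
position: [593.6, -257.0, 3.9]
tool_rot: [-0.596, -3.084, -0.0]
contact_force: [0.8, -0.0, -0.1]
width: 74.8
gripper_force: 0.0
t: 5.68
position: [593.8, -257.1, -24.9]
tool_rot: [0.596, 3.084, -0.0]
contact_force: [0.7, -0.1, -0.3]
width: 87.8
gripper_force: 0.0
```

```bash
for i in 1 2 3; do python3 -m jog '[{"xyz":[0,0,-0.002],"dr":[0,0,0]},{"xyz":[0,0,0],"dr":[0,0,0]},{"xyz":[0,0,0],"dr":[0,0,0]}]' | grep -E 'pos|contact'; done
python3 - <<'E'
from h import *
g=snap('wrist');p=observe()['position']; print(p,circfit(g,(592.5,-255.8),34,5.5),circfit(g,(592.5,-255.8),24,5.5))
E
```

```text
position: [593.7, -257.0, -26.9]
contact_force: [-0.5, 0.2, 0.2]
position: [593.5, -256.9, -29.2]
contact_force: [0.4, 0.6, -0.1]
position: [593.5, -256.9, -31.3]
contact_force: [0.2, 0.0, -0.4]
[ 593.54043685 -256.9353808   -31.20360506] (array([ 593.1, -256.2]), 34.3, 69) (array([ 592.9, -256.2]), 24.8, 38)
```

```bash
for i in 1 2 3 4; do python3 -m jog '[{"xyz":[0,0,-0.0015],"dr":[0,0,0]},{"xyz":[0,0,0],"dr":[0,0,0]},{"xyz":[0,0,0],"dr":[0,0,0]}]' | grep -E 'pos|contact'; done
```

```text
position: [593.5, -256.9, -32.7]
contact_force: [-0.3, -0.5, 0.3]
position: [593.6, -256.9, -34.2]
contact_force: [1.2, -0.1, 0.0]
position: [593.5, -256.9, -35.7]
contact_force: [0.5, 0.6, 0.8]
position: [593.6, -256.9, -37.2]
contact_force: [0.2, -0.3, 0.3]
```

```bash
python3 -m jog '[{"xyz":[0,0,0],"dr":[0,0,0]},{"xyz":[0,0,0],"dr":[0,0,0]},{"xyz":[0,0,0],"dr":[0,0,0]},{"xyz":[0,0,0],"dr":[0,0,0]},{"xyz":[0,0,0],"dr":[0,0,0]},{"xyz":[0,0,0],"dr":[0,0,0]},{"xyz":[0,0,0],"dr":[0,0,0]},{"xyz":[0,0,0],"dr":[0,0,0]}]' 0 30
python3 -m jog '[{"xyz":[0,0,0.02],"dr":[0,0,0]},{"xyz":[0,0,0.04],"dr":[0,0,0]},{"xyz":[0,0,0.04],"dr":[0,0,0]},{"xyz":[0,0,0.04],"dr":[0,0,0]},{"xyz":[0,0,0],"dr":[0,0,0]},{"xyz":[0,0,0],"dr":[0,0,0]},{"xyz":[0,0,0],"dr":[0,0,0]}]'
python3 - <<'E'
from h import *
g=snap('wrist','w5.png');p=observe()['position']; z=p[2]+38+5.5
print(p,circfit(g,p[:2],34,z),circfit(g,p[:2],24,z))
E
```

```text
t: 8.15
position: [593.6, -257.0, -37.1]
tool_rot: [0.596, 3.084, -0.0]
contact_force: [0.0, 0.9, -0.2]
width: 67.0
gripper_force: 30.0
t: 8.73
position: [593.2, -256.6, 102.4]
tool_rot: [-0.596, -3.084, -0.0]
contact_force: [0.1, 1.0, -1.2]
width: 67.5
gripper_force: 30.0
[ 592.47357647 -256.19954488  101.12224839] (array([ 591.2, -254.7]), 34.3, 52) (array([ 590.2, -254.5]), 22.5, 90)
```

View pics/w5.png

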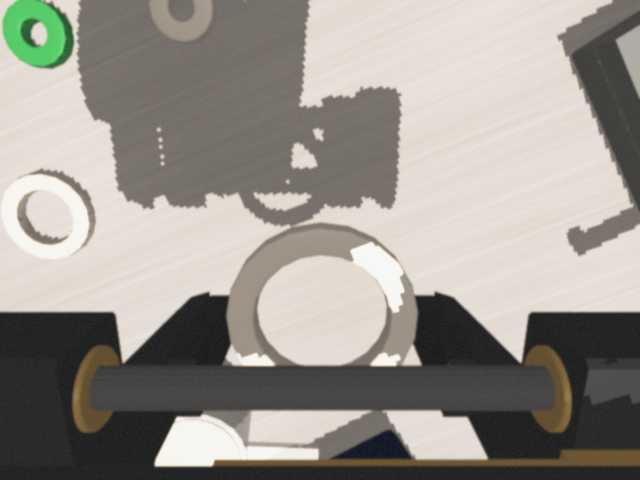

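Ring 1 is held level, centred at about (322,300) between the pads. Next I look straight down on the spindle.

```bash
python3 -m jog '[{"xyz":[0.0,0.01,0.02],"dr":[0,0,0]},{"xyz":[0.007,0.036,0.004],"dr":[0,0,0]},{"xyz":[0.007,0.036,0.004],"dr":[0,0,0]},{"xyz":[0.007,0.036,0],"dr":[0,0,0]},{"xyz":[0.007,0.036,0],"dr":[0,0,0]},{"xyz":[0.007,0.036,0],"dr":[0,0,0]},{"xyz":[0.007,0.036,0],"dr":[0,0,0]},{"xyz":[0.007,0.036,0],"dr":[0,0,0]},{"xyz":[0.007,0.036,0],"dr":[0,0,0]},{"xyz":[0.007,0.036,0],"dr":[0,0,0]},{"xyz":[0.007,0.036,0],"dr":[0,0,0]},{"xyz":[0,0.023,0],"dr":[0,0,0]},{"xyz":[0,0,0],"dr":[0,0,0]},{"xyz":[0,0,0],"dr":[0,0,0]},{"xyz":[0,0,0],"dr":[0,0,0]}]'
python3 - <<'E'
from h import *
g=snap('wrist','w6.png');p=observe()['position']; print(p,observe()['width'],g['position'].round(1),proj(g,[590,166,66]))
for r,z in((62,51.5),(30,53),(22,66),(16.5,79),(11,92),(5.5,105)): print(r,circfit(g,(590,166),r,z))
E
```

```text
t: 10.03
position: [662.5, 135.4, 128.8]
tool_rot: [-0.595, -3.081, 0.002]
contact_force: [-0.1, -1.0, -1.3]
width: 67.7
gripper_force: 30.0
[662.84720023 134.83535032 129.32102682] 67.00425810189996 [599.8 161.8 312.5] [[322.56216088 108.27859057]]
62 (array([593.3, 170.6]), 61.5, 66)
30 (array([593. , 170.5]), 29.8, 116)
22 (array([592.5, 164.9]), 23.4, 57)
16.5 (array([587.5, 169.7]), 16.2, 40)
11 (array([591. , 166.6]), 11.0, 45)
5.5 (array([590. , 165.8]), 5.6, 40)
```

View pics/w6.png

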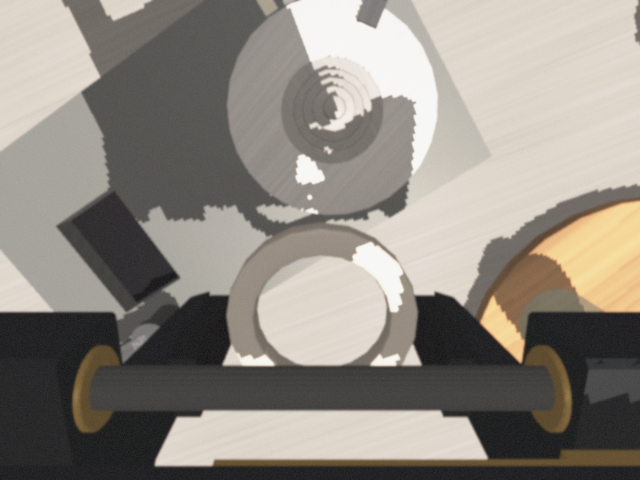

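The view shows the spindle with its flange centred near (332,109), the lug at (372,12), the pocket at (115,250) and the held ring at (322,300). I'll shift over the spindle and refine its axis from this same picture.

```bash
python3 - <<'E'
from h import *
g=get_image('wrist');p=observe()['position']; print(p)
for r,z in((62,51.5),(30,53),(22,66),(16.5,79),(11,92),(5.5,105)): print(r,circfit(g,(593.2,170.5),r,z,lo=.85,hi=1.15))
E
python3 -m jog '[{"xyz":[-0.023,0.0116,0],"dr":[0,0,0]},{"xyz":[-0.023,0.0116,0],"dr":[0,0,0]},{"xyz":[-0.023,0.0116,0],"dr":[0,0,0]},{"xyz":[0,0,0],"dr":[0,0,0]},{"xyz":[0,0,0],"dr":[0,0,0]},{"xyz":[0,0,0],"dr":[0,0,0]}]'
python3 - <<'E'
from h import *
for i in range(4):
    g=get_image('wrist');p=observe()['position']; print(p,observe()['contact_force'].round(1))
E
```

```text
[663.15392407 134.54568611 129.82477224]
62 (array([593.2, 170.7]), 61.5, 66)
30 (array([593.1, 170.5]), 29.8, 94)
22 (array([592.5, 168.2]), 21.3, 42)
16.5 (array([591.7, 171.1]), 15.9, 46)
11 (array([593. , 170.2]), 10.4, 52)
5.5 (array([593.4, 170.5]), 5.5, 95)
t: 10.63
position: [595.6, 169.7, 131.4]
tool_rot: [0.598, 3.083, 0.0]
contact_force: [0.6, -0.7, -1.2]
width: 67.8
gripper_force: 30.0
[595.82311315 169.62912829 131.32545659] [-0.4 -0.1 -0.7]
[595.83448258 169.67599747 131.17742593] [ 0.7  0.3 -0.2]
[595.66930152 169.78872438 131.03350344] [-0.2  0.3 -1. ]
[595.53676524 169.94476208 130.91330819] [-0.1 -0.6 -1.1]
```

Run:
```python
from h import *
off=np.array([68.47,0.77,-183.47])
for i in range(3):
    g=get_image('wrist');p=observe()['position']; Rc=R.from_rotvec(g['attitude']); M=np.array([[0.001,.964,.268],[1,0,-.001],[-.001,.268,-.964]])
    rt=Rc*R.from_matrix(M).inv(); t=g['position']-rt.apply(off); z=t[2]+42.7
    print(p.round(2),g['position'].round(2),t.round(2))
    for r,s in((34,0),(24,0)):
        print(r,circfit(g,t[:2]-[1,-.5],r,t[2]+42.7+ (5.5 if r==24 else 0),lo=.9,hi=1.1))
```

```text
[595.32 170.11 130.82] [532.22 196.29 314.36] [595.47 169.96 130.91]
34 (array([593.8, 171.7]), 34.3, 48)
24 (array([592.5, 172.3]), 23.8, 38)
[595.14 170.27 130.77] [532.07 196.44 314.29] [595.28 170.12 130.82]
34 (array([593.8, 171.8]), 34.4, 51)
24 (array([592.4, 172.4]), 23.8, 40)
[594.99 170.41 130.75] [531.92 196.58 314.25] [595.1  170.28 130.76]
34 (array([593.6, 171.9]), 34.4, 51)
24 (array([592.2, 172.7]), 23.8, 40)
```

```bash
python3 -m jog '[{"xyz":[0,0,0],"dr":[0,0,0]},{"xyz":[0,0,0],"dr":[0,0,0]},{"xyz":[0,0,0],"dr":[0,0,0]},{"xyz":[0,0,0],"dr":[0,0,0]},{"xyz":[0,0,0],"dr":[0,0,0]},{"xyz":[0,0,0],"dr":[0,0,0]},{"xyz":[0,0,0],"dr":[0,0,0]},{"xyz":[0,0,0],"dr":[0,0,0]},{"xyz":[0,0,0],"dr":[0,0,0]},{"xyz":[0,0,0],"dr":[0,0,0]}]'
python3 - <<'E'
from h import *
for i in range(2):
    g=get_image('wrist');t=observe()['position']
    print(t.round(2))
    for z in (41.7,42.7,43.7): print(z,circfit(g,t[:2]-[1,-1],34,t[2]+z,lo=.9,hi=1.1))
E
```

```text
t: 11.82
position: [594.6, 170.8, 131.0]
tool_rot: [0.596, 3.084, -0.0]
contact_force: [-0.1, 0.0, -0.5]
width: 67.6
gripper_force: 30.0
[594.63 170.83 130.93]
41.7 (array([593.4, 172.4]), 34.5, 50)
42.7 (array([593.1, 172.6]), 34.4, 52)
43.7 (array([592.7, 172.8]), 34.1, 52)
[594.63 170.8  130.91]
41.7 (array([593.4, 172.4]), 34.5, 51)
42.7 (array([593.1, 172.5]), 34.4, 49)
43.7 (array([592.7, 172.6]), 34.3, 51)
```

```bash
python3 -m jog '[{"xyz":[-0.0004,-0.0015,-0.02],"dr":[0,0,0]},{"xyz":[0,0,-0.02],"dr":[0,0,0]},{"xyz":[0,0,-0.02],"dr":[0,0,0]},{"xyz":[0,0,0],"dr":[0,0,0]},{"xyz":[0,0,0],"dr":[0,0,0]},{"xyz":[0,0,0],"dr":[0,0,0]},{"xyz":[0,0,0],"dr":[0,0,0]}]' | grep -E 'pos|cont'
python3 -m jog '[{"xyz":[0,0,-0.01],"dr":[0,0,0]},{"xyz":[0,0,-0.01],"dr":[0,0,0]},{"xyz":[0,0,-0.004],"dr":[0,0,0]},{"xyz":[0,0,0],"dr":[0,0,0]},{"xyz":[0,0,0],"dr":[0,0,0]},{"xyz":[0,0,0],"dr":[0,0,0]}]'| grep -E 'pos|cont'
for i in 1 2 3; do python3 -m jog '[{"xyz":[0,0,-0.004],"dr":[0,0,0]},{"xyz":[0,0,0],"dr":[0,0,0]},{"xyz":[0,0,0],"dr":[0,0,0]}]'| grep -E 'pos|cont'; done
```

```text
position: [595.5, 169.5, 72.7]
contact_force: [0.3, -0.4, -0.1]
position: [594.3, 169.3, 46.9]
contact_force: [0.3, -0.0, -1.0]
position: [594.1, 169.3, 42.8]
contact_force: [0.1, -0.4, -0.8]
position: [594.0, 169.3, 38.6]
contact_force: [0.4, -0.3, -0.3]
position: [593.9, 169.3, 34.5]
contact_force: [-0.3, -0.7, -0.9]
```

```bash
for i in 1 2 3 4 5; do python3 -m jog '[{"xyz":[0,0,-0.0025],"dr":[0,0,0]},{"xyz":[0,0,0],"dr":[0,0,0]},{"xyz":[0,0,0],"dr":[0,0,0]}]'| grep -E 'pos|cont'; done
```

```text
position: [594.1, 169.3, 32.2]
contact_force: [0.4, -0.3, -1.4]
position: [594.1, 169.3, 29.7]
contact_force: [0.2, 0.2, -0.7]
position: [594.0, 169.3, 27.2]
contact_force: [0.3, -0.5, -0.8]
position: [594.1, 169.3, 24.7]
contact_force: [-0.0, 0.1, -0.5]
position: [594.1, 169.3, 22.2]
contact_force: [0.1, 0.4, 0.1]
```

```bash
for i in 1 2; do python3 -m jog '[{"xyz":[0,0,-0.0025],"dr":[0,0,0]},{"xyz":[0,0,0],"dr":[0,0,0]},{"xyz":[0,0,0],"dr":[0,0,0]}]'| grep -E 'pos|cont'; done
python3 -m jog '[{"xyz":[0,0,0],"dr":[0,0,0]},{"xyz":[0,0,0],"dr":[0,0,0]},{"xyz":[0,0,0],"dr":[0,0,0]},{"xyz":[0,0,0],"dr":[0,0,0]},{"xyz":[0,0,0],"dr":[0,0,0]}]' 1 30 | grep -E 'cont|width'
python3 -m jog '[{"xyz":[0,0,0.035],"dr":[0,0,0]},{"xyz":[0,0,0.04],"dr":[0,0,0]},{"xyz":[0,0,0.04],"dr":[0,0,0]},{"xyz":[0.0,-0.035,0],"dr":[0,0,0]},{"xyz":[0.0,-0.035,0],"dr":[0,0,0]},{"xyz":[0,0,0],"dr":[0,0,0]},{"xyz":[0,0,0],"dr":[0,0,0]},{"xyz":[0,0,0],"dr":[0,0,0]}]'| grep -E 'pos|cont'
python3 - <<'E'
from h import *
g=snap('wrist','w7.png');p=observe()['position']; print(p,g['position'].round(1))
for r,z in((62,51.5),(34,58.5),(24,58.5),(34,64),(22,66),(5.5,105)): print(r,z,circfit(g,(593.2,170.5),r,z,lo=.85,hi=1.15))
o=proj(g,[593.2,170.5,64])[0]; print(o)
E
```

```text
position: [594.1, 169.3, 19.7]
contact_force: [-0.1, -0.2, -0.2]
position: [594.1, 169.3, 17.2]
contact_force: [0.2, 1.4, -1.2]
contact_force: [-1.1, -0.2, -0.1]
width: 88.0
position: [594.1, 99.4, 132.3]
contact_force: [0.6, 0.9, -0.1]
[593.95329769  99.93210033 132.09781655] [530.9 125.6 315.8]
62 51.5 (array([592.7, 170.5]), 61.4, 84)
34 58.5 (array([593.7, 172.1]), 34.6, 43)
24 58.5 (array([593.5, 172. ]), 24.6, 61)
34 64 (array([592.6, 171.4]), 33.7, 47)
22 66 (array([593.5, 171.2]), 22.3, 52)
5.5 105 (array([593.2, 170.6]), 5.5, 89)
[429.77319628 198.66378991]
```

```bash
python3 -m jog '[{"xyz":[-0.0056,-0.0374,0],"dr":[0,0,0]},{"xyz":[-0.0056,-0.0374,0],"dr":[0,0,0]},{"xyz":[-0.0056,-0.0374,0],"dr":[0,0,0]},{"xyz":[-0.0056,-0.0374,0],"dr":[0,0,0]},{"xyz":[-0.0056,-0.0374,0],"dr":[0,0,0]},{"xyz":[-0.0056,-0.0374,0],"dr":[0,0,0]},{"xyz":[-0.0056,-0.0374,0],"dr":[0,0,0]},{"xyz":[-0.0056,-0.0374,0],"dr":[0,0,0]},{"xyz":[-0.0056,-0.0374,0],"dr":[0,0,0]},{"xyz":[-0.0056,-0.0374,0],"dr":[0,0,0]},{"xyz":[-0.0056,-0.0374,0],"dr":[0,0,0]},{"xyz":[-0.0056,-0.0374,-0.02],"dr":[0,0,0]},{"xyz":[-0.0056,-0.0374,-0.02],"dr":[0,0,0]},{"xyz":[-0.0056,-0.0374,-0.02],"dr":[0,0,0]},{"xyz":[0,0,-0.02],"dr":[0,0,0]},{"xyz":[0,0,0],"dr":[0,0,0]},{"xyz":[0,0,0],"dr":[0,0,0]},{"xyz":[0,0,0],"dr":[0,0,0]},{"xyz":[0,0,0],"dr":[0,0,0]}]'| grep -E 'pos|cont'
python3 - <<'E'
from h import *
g=snap('wrist','w8.png');p=observe()['position']; print(p)
for r in (29,18.5): print(r,circfit(g,(515,-423.7),r,5.5))
E
```

```text
position: [517.9, -420.6, 55.7]
contact_force: [0.0, -0.6, 0.1]
[ 517.81776778 -420.74404168   55.86564448]
29 (array([ 516.2, -422.5]), 29.0, 103)
18.5 (array([ 516.1, -422.5]), 18.7, 85)
```

```bash
python3 -m jog '[{"xyz":[0,0.001,-0.03],"dr":[0,0,0]},{"xyz":[0,0,-0.03],"dr":[0,0,0]},{"xyz":[0,0,-0.02],"dr":[0,0,0]},{"xyz":[0,0,0],"dr":[0,0,0]},{"xyz":[0,0,0],"dr":[0,0,0]},{"xyz":[0,0,0],"dr":[0,0,0]},{"xyz":[0,0,0],"dr":[0,0,0]},{"xyz":[0,0,0],"dr":[0,0,0]},{"xyz":[0,0,0],"dr":[0,0,0]}]'| grep -E 'pos|cont'
python3 - <<'E'
from h import *
g=snap('wrist','w8.png');p=observe()['position']; print(p)
for r in (29,18.5): print(r,circfit(g,(515.5,-423.2),r,5.5))
E
```

```text
position: [517.1, -421.2, -24.3]
contact_force: [0.2, -0.4, -0.0]
[ 516.85529046 -421.01080297  -24.71254059]
29 (array([ 514.5, -422.7]), 28.5, 27)
18.5 (array([ 517. , -422.7]), 18.8, 53)
```

```bash
python3 -m jog '[{"xyz":[0,0,0],"dr":[0,0,0]},{"xyz":[0,0,0],"dr":[0,0,0]},{"xyz":[0,0,0],"dr":[0,0,0]},{"xyz":[0,0,0],"dr":[0,0,0]},{"xyz":[0,0,0],"dr":[0,0,0]},{"xyz":[0,0,0],"dr":[0,0,0]},{"xyz":[0,0,0],"dr":[0,0,0]},{"xyz":[0,0,0],"dr":[0,0,0]},{"xyz":[0,0,0],"dr":[0,0,0]},{"xyz":[0,0,0],"dr":[0,0,0]}]'| grep -E 'pos|cont'
python3 - <<'E'
from h import *
g=snap('wrist','w8.png');p=observe()['position']; print(p)
for r in (29,18.5):
  for c in ((515.5,-423.2),(516.5,-422)): print(r,circfit(g,c,r,5.5,lo=.92,hi=1.1))
o=proj(g,[516,-422.6,5.5])[0].astype(int);print(o); cv2.imwrite('pics/c8.png',g['frame'][150:400,200:450,::-1])
E
```

```text
position: [516.2, -420.4, -26.1]
contact_force: [-0.2, 0.0, 0.3]
[ 516.26524067 -420.39562815  -26.00827115]
29 (array([ 516.3, -422.6]), 29.0, 30)
29 (array([ 516.4, -422.7]), 29.0, 30)
18.5 (array([ 516.8, -422.8]), 18.9, 60)
18.5 (array([ 516.9, -422.8]), 18.9, 59)
[313 311]
```

View pics/c8.png

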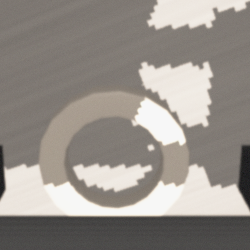

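Ring 2 lies between the fingers, slightly left of centre (column 314 against 322). I'll correct that and grasp.

```bash
python3 -m jog '[{"xyz":[0.0008,-0.0031,-0.006],"dr":[0,0,0]},{"xyz":[0,0,-0.005],"dr":[0,0,0]},{"xyz":[0,0,0],"dr":[0,0,0]},{"xyz":[0,0,0],"dr":[0,0,0]},{"xyz":[0,0,0],"dr":[0,0,0]},{"xyz":[0,0,0],"dr":[0,0,0]}]'| grep -E 'pos|cont'
python3 -m jog '[{"xyz":[0,0,0],"dr":[0,0,0]},{"xyz":[0,0,0],"dr":[0,0,0]},{"xyz":[0,0,0],"dr":[0,0,0]},{"xyz":[0,0,0],"dr":[0,0,0]},{"xyz":[0,0,0],"dr":[0,0,0]},{"xyz":[0,0,0],"dr":[0,0,0]},{"xyz":[0,0,0],"dr":[0,0,0]},{"xyz":[0,0,0],"dr":[0,0,0]},{"xyz":[0,0,0],"dr":[0,0,0]},{"xyz":[0,0,0],"dr":[0,0,0]}]' 0 30
python3 -m jog '[{"xyz":[0,0,0.02],"dr":[0,0,0]},{"xyz":[0,0,0.04],"dr":[0,0,0]},{"xyz":[0,0,0.04],"dr":[0,0,0]},{"xyz":[0,0,0.04],"dr":[0,0,0]},{"xyz":[0,0,0.03],"dr":[0,0,0]},{"xyz":[0,0,0],"dr":[0,0,0]},{"xyz":[0,0,0],"dr":[0,0,0]},{"xyz":[0,0,0],"dr":[0,0,0]},{"xyz":[0,0,0],"dr":[0,0,0]},{"xyz":[0,0,0],"dr":[0,0,0]}]'
python3 - <<'E'
from h import *
g=snap('wrist','w9.png');p=observe()['position']; z=p[2]+42.7
print(p,circfit(g,p[:2],29,z),circfit(g,p[:2],18.5,z))
for r,q in((24,(444,-178)),(19,(435.3,-281.5))): print(proj(g,[*q,5.5]),circfit(g,q,r,5.5))
E
```

```text
position: [516.8, -423.2, -37.4]
contact_force: [-0.3, 0.5, 0.1]
t: 21.28
position: [517.1, -423.5, -37.0]
tool_rot: [0.596, 3.085, 0.0]
contact_force: [-0.0, 0.9, 0.4]
width: 57.1
gripper_force: 29.9
t: 22.12
position: [516.1, -422.4, 130.5]
tool_rot: [-0.596, -3.081, -0.004]
contact_force: [-0.3, 0.3, -1.3]
width: 57.6
gripper_force: 29.9
[ 516.24431911 -422.5521916   130.76533984] (array([ 514.1, -420.4]), 29.3, 61) (array([ 515.8, -421. ]), 19.1, 60)
[[629.12651033 -15.75286432]] (array([ 443.8, -182. ]), 22.3, 26)
[[471.1954509   35.70558748]] (array([ 436.2, -280. ]), 18.6, 58)
```

```bash
python3 -m jog '[{"xyz":[0.0051,0.0394,0],"dr":[0,0,0]},{"xyz":[0.0051,0.0394,0],"dr":[0,0,0]},{"xyz":[0.0051,0.0394,0],"dr":[0,0,0]},{"xyz":[0.0051,0.0394,0],"dr":[0,0,0]},{"xyz":[0.0051,0.0394,0],"dr":[0,0,0]},{"xyz":[0.0051,0.0394,0],"dr":[0,0,0]},{"xyz":[0.0051,0.0394,0],"dr":[0,0,0]},{"xyz":[0.0051,0.0394,0],"dr":[0,0,0]},{"xyz":[0.0051,0.0394,0],"dr":[0,0,0]},{"xyz":[0.0051,0.0394,0],"dr":[0,0,0]},{"xyz":[0.0051,0.0394,0],"dr":[0,0,0]},{"xyz":[0.0051,0.0394,0],"dr":[0,0,0]},{"xyz":[0.0051,0.0394,0],"dr":[0,0,0]},{"xyz":[0.0051,0.0394,0],"dr":[0,0,0]},{"xyz":[0.0051,0.0394,0],"dr":[0,0,0]},{"xyz":[0.0006,0.0018,0],"dr":[0,0,0]}]'| grep -E 'pos|cont'
python3 -m jog '[{"xyz":[0,0,-0.02],"dr":[0,0,0]},{"xyz":[0,0,-0.02],"dr":[0,0,0]},{"xyz":[0,0,-0.015],"dr":[0,0,0]},{"xyz":[0,0,0],"dr":[0,0,0]},{"xyz":[0,0,0],"dr":[0,0,0]},{"xyz":[0,0,0],"dr":[0,0,0]},{"xyz":[0,0,0],"dr":[0,0,0]},{"xyz":[0,0,0],"dr":[0,0,0]},{"xyz":[0,0,0],"dr":[0,0,0]},{"xyz":[0,0,0],"dr":[0,0,0]},{"xyz":[0,0,0],"dr":[0,0,0]},{"xyz":[0,0,0],"dr":[0,0,0]},{"xyz":[0,0,0],"dr":[0,0,0]},{"xyz":[0,0,0],"dr":[0,0,0]},{"xyz":[0,0,0],"dr":[0,0,0]}]'
python3 - <<'E'
from h import *
g=snap('wrist','w10.png');p=observe()['position']; z=p[2]+42.7
print(p,circfit(g,p[:2]+[-1,1.2],29,z),circfit(g,p[:2]+[-1,1.2],18.5,z),circfit(g,(593.2,170.5),5.5,105))
E
```

```text
position: [593.4, 175.8, 132.1]
contact_force: [-0.2, -1.1, -0.7]
t: 24.75
position: [594.1, 169.4, 77.9]
tool_rot: [-0.596, -3.084, 0.0]
contact_force: [-0.4, -0.2, -0.8]
width: 58.1
gripper_force: 29.9
[594.14477716 169.34624875  77.94023674] (array([593.8, 170.5]), 29.4, 47) (array([593.8, 170.4]), 18.8, 50) (array([592.9, 170.7]), 5.4, 54)
```

```bash
python3 -m jog '[{"xyz":[-0.0004,0,-0.008],"dr":[0,0,0]},{"xyz":[0,0,-0.01],"dr":[0,0,0]},{"xyz":[0,0,-0.01],"dr":[0,0,0]},{"xyz":[0,0,0],"dr":[0,0,0]},{"xyz":[0,0,0],"dr":[0,0,0]},{"xyz":[0,0,0],"dr":[0,0,0]}]'| grep -E 'pos|cont'
for i in 1 2 3 4 5 6; do python3 -m jog '[{"xyz":[0,0,-0.003],"dr":[0,0,0]},{"xyz":[0,0,0],"dr":[0,0,0]},{"xyz":[0,0,0],"dr":[0,0,0]}]'| grep -E 'pos|cont'; done
```

```text
position: [593.6, 169.3, 49.6]
contact_force: [0.7, 0.5, -0.4]
position: [593.9, 169.4, 47.1]
contact_force: [0.0, 0.4, -1.3]
position: [593.6, 169.3, 43.9]
contact_force: [0.3, -0.1, -0.1]
position: [593.6, 169.3, 40.7]
contact_force: [-0.3, -0.1, -0.6]
position: [593.6, 169.3, 37.7]
contact_force: [0.2, -0.7, 0.6]
position: [593.6, 169.3, 34.7]
contact_force: [-1.1, -0.0, -1.7]
position: [593.6, 169.3, 31.7]
contact_force: [-0.0, -0.6, -1.2]
```

```bash
python3 -m jog '[{"xyz":[0,0,-0.0015],"dr":[0,0,0]},{"xyz":[0,0,0],"dr":[0,0,0]},{"xyz":[0,0,0],"dr":[0,0,0]}]'| grep -E 'pos|cont'
python3 -m jog '[{"xyz":[0,0,0],"dr":[0,0,0]},{"xyz":[0,0,0],"dr":[0,0,0]},{"xyz":[0,0,0],"dr":[0,0,0]},{"xyz":[0,0,0],"dr":[0,0,0]},{"xyz":[0,0,0],"dr":[0,0,0]},{"xyz":[0,0,0],"dr":[0,0,0]}]' 1 30 | grep -E 'cont|width'
python3 -m jog '[{"xyz":[0,0,0.03],"dr":[0,0,0]},{"xyz":[0,0,0.03],"dr":[0,0,0]},{"xyz":[0,0,0.04],"dr":[0,0,0]},{"xyz":[0.0,-0.035,0],"dr":[0,0,0]},{"xyz":[0.0,-0.035,0],"dr":[0,0,0]},{"xyz":[0,0,0],"dr":[0,0,0]},{"xyz":[0,0,0],"dr":[0,0,0]},{"xyz":[0,0,0],"dr":[0,0,0]},{"xyz":[0,0,0],"dr":[0,0,0]},{"xyz":[0,0,0],"dr":[0,0,0]}]'| grep -E 'pos|cont'
python3 - <<'E'
from h import *
g=snap('wrist','w11.png');p=observe()['position']; print(p,proj(g,[593.2,170.5,77]))
for r,z in((62,51.5),(34,58.5),(29,71.5),(29,77),(18.5,77),(5.5,105)): print(r,z,circfit(g,(593.2,170.5),r,z,lo=.88,hi=1.12))
E
python3 -m jog '[{"xyz":[-0.0185,-0.0348,0],"dr":[0,0,0]},{"xyz":[-0.0185,-0.0348,0],"dr":[0,0,0]},{"xyz":[-0.0185,-0.0348,0],"dr":[0,0,0]},{"xyz":[-0.0185,-0.0348,0],"dr":[0,0,0]},{"xyz":[-0.0185,-0.0348,0],"dr":[0,0,0]},{"xyz":[-0.0185,-0.0348,-0.02],"dr":[0,0,0]},{"xyz":[-0.0185,-0.0348,-0.02],"dr":[0,0,0]},{"xyz":[-0.0185,-0.0348,-0.02],"dr":[0,0,0]},{"xyz":[0,0,0],"dr":[0,0,0]},{"xyz":[0,0,0],"dr":[0,0,0]},{"xyz":[0,0,0],"dr":[0,0,0]},{"xyz":[0,0,0],"dr":[0,0,0]},{"xyz":[0,0,0],"dr":[0,0,0]},{"xyz":[0,0,0],"dr":[0,0,0]},{"xyz":[0,0,0],"dr":[0,0,0]},{"xyz":[0,0,0],"dr":[0,0,0]}]'| grep -E 'pos|cont'
python3 - <<'E'
from h import *
g=snap('wrist','w12.png');p=observe()['position']; print(p)
for c in((444.5,-178),(444,-177)):
  for r in(24,13): print(r,circfit(g,c,r,5.5,lo=.8,hi=1.2))
for r in(19,7.5): print('r4',r,circfit(g,(435.5,-281),r,5.5,lo=.85,hi=1.15))
E
```

```text
position: [593.7, 169.3, 30.4]
contact_force: [0.4, -0.1, -1.0]
contact_force: [-0.3, -1.1, -0.6]
width: 88.1
position: [593.5, 100.4, 130.1]
contact_force: [-0.4, -0.0, 0.2]
[593.51704145 100.36045859 130.13282644] [[435.22127127 204.85822999]]
62 51.5 (array([592.8, 170.5]), 61.4, 89)
34 58.5 (array([592.4, 169.2]), 32.3, 46)
29 71.5 (array([590.8, 169.9]), 28.0, 44)
29 77 (array([589.5, 169. ]), 27.3, 26)
18.5 77 (array([591.6, 170.9]), 18.8, 70)
5.5 105 (array([593.2, 170.8]), 5.4, 78)
position: [449.4, -172.6, 74.2]
contact_force: [-1.2, 0.0, -0.3]
[ 449.2476909  -172.69208092   74.09056477]
24 (array([ 445.6, -177.4]), 23.8, 106)
13 (array([ 445.1, -177.2]), 13.3, 81)
24 (array([ 445.6, -177.4]), 23.8, 106)
13 (array([ 445.1, -177.2]), 13.3, 79)
r4 19 (array([ 437.1, -282.9]), 18.6, 44)
r4 7.5 (array([ 439.9, -280.6]), 7.9, 5)
```

```bash
python3 -m jog '[{"xyz":[-0.003,-0.006,-0.03],"dr":[0,0,0]},{"xyz":[0,0,-0.03],"dr":[0,0,0]},{"xyz":[0,0,-0.03],"dr":[0,0,0]},{"xyz":[0,0,-0.01],"dr":[0,0,0]},{"xyz":[0,0,0],"dr":[0,0,0]},{"xyz":[0,0,0],"dr":[0,0,0]},{"xyz":[0,0,0],"dr":[0,0,0]},{"xyz":[0,0,0],"dr":[0,0,0]},{"xyz":[0,0,0],"dr":[0,0,0]},{"xyz":[0,0,0],"dr":[0,0,0]},{"xyz":[0,0,0],"dr":[0,0,0]},{"xyz":[0,0,0],"dr":[0,0,0]},{"xyz":[0,0,0],"dr":[0,0,0]},{"xyz":[0,0,0],"dr":[0,0,0]},{"xyz":[0,0,0],"dr":[0,0,0]},{"xyz":[0,0,0],"dr":[0,0,0]},{"xyz":[0,0,0],"dr":[0,0,0]}]'| grep -E 'pos|cont'
python3 - <<'E'
from h import *
g=snap('wrist','w13.png');p=observe()['position']; print(p)
for r in(24,13): print(r,circfit(g,(445.4,-177.3),r,5.5,lo=.85,hi=1.15))
E
```

```text
position: [445.9, -179.1, -26.2]
contact_force: [-0.4, 0.7, -0.2]
[ 445.90144611 -179.05832178  -26.14063751]
24 (array([ 446.4, -177.6]), 24.2, 39)
13 (array([ 446.5, -177.2]), 13.2, 54)
```

```bash
python3 -m jog '[{"xyz":[0.001,0.0009,-0.006],"dr":[0,0,0]},{"xyz":[0,0,-0.005],"dr":[0,0,0]},{"xyz":[0,0,0],"dr":[0,0,0]},{"xyz":[0,0,0],"dr":[0,0,0]},{"xyz":[0,0,0],"dr":[0,0,0]},{"xyz":[0,0,0],"dr":[0,0,0]}]'| grep -E 'pos|cont'
python3 -m jog '[{"xyz":[0,0,0],"dr":[0,0,0]},{"xyz":[0,0,0],"dr":[0,0,0]},{"xyz":[0,0,0],"dr":[0,0,0]},{"xyz":[0,0,0],"dr":[0,0,0]},{"xyz":[0,0,0],"dr":[0,0,0]},{"xyz":[0,0,0],"dr":[0,0,0]},{"xyz":[0,0,0],"dr":[0,0,0]},{"xyz":[0,0,0],"dr":[0,0,0]},{"xyz":[0,0,0],"dr":[0,0,0]},{"xyz":[0,0,0],"dr":[0,0,0]},{"xyz":[0,0,0],"dr":[0,0,0]},{"xyz":[0,0,0],"dr":[0,0,0]}]' 0 30
python3 -m jog '[{"xyz":[0,0,0.02],"dr":[0,0,0]},{"xyz":[0,0,0.04],"dr":[0,0,0]},{"xyz":[0,0,0.04],"dr":[0,0,0]},{"xyz":[0,0,0.04],"dr":[0,0,0]},{"xyz":[0,0,0.03],"dr":[0,0,0]},{"xyz":[0,0,0],"dr":[0,0,0]},{"xyz":[0,0,0],"dr":[0,0,0]}]'
```

```text
position: [446.7, -178.0, -37.4]
contact_force: [0.3, 0.4, -0.1]
t: 32.78
position: [447.0, -178.2, -37.1]
tool_rot: [0.596, 3.084, -0.0]
contact_force: [0.2, 0.1, 1.1]
width: 47.1
gripper_force: 30.0
t: 33.37
position: [448.2, -179.0, 134.8]
tool_rot: [0.595, 3.08, -0.003]
contact_force: [-0.4, -0.5, -0.7]
width: 47.6
gripper_force: 30.0
```

```bash
python3 -m jog '[{"xyz":[0.0146,0.0347,0],"dr":[0,0,0]},{"xyz":[0.0146,0.0347,0],"dr":[0,0,0]},{"xyz":[0.0146,0.0347,0],"dr":[0,0,0]},{"xyz":[0.0146,0.0347,0],"dr":[0,0,0]},{"xyz":[0.0146,0.0347,0],"dr":[0,0,0]},{"xyz":[0.0146,0.0347,0],"dr":[0,0,0]},{"xyz":[0.0146,0.0347,0],"dr":[0,0,0]},{"xyz":[0.0146,0.0347,0],"dr":[0,0,0]},{"xyz":[0.0146,0.0347,0],"dr":[0,0,0]},{"xyz":[0.0146,0.0347,0],"dr":[0,0,0]},{"xyz":[0,0,0],"dr":[0,0,0]},{"xyz":[0,0,0],"dr":[0,0,0]}]'| grep -E 'pos|cont'
python3 -m jog '[{"xyz":[0,0,-0.02],"dr":[0,0,0]},{"xyz":[0,0,-0.02],"dr":[0,0,0]},{"xyz":[0,0,-0.015],"dr":[0,0,0]},{"xyz":[0,0,0],"dr":[0,0,0]},{"xyz":[0,0,0],"dr":[0,0,0]},{"xyz":[0,0,0],"dr":[0,0,0]},{"xyz":[0,0,0],"dr":[0,0,0]},{"xyz":[0,0,0],"dr":[0,0,0]},{"xyz":[0,0,0],"dr":[0,0,0]},{"xyz":[0,0,0],"dr":[0,0,0]},{"xyz":[0,0,0],"dr":[0,0,0]},{"xyz":[0,0,0],"dr":[0,0,0]},{"xyz":[0,0,0],"dr":[0,0,0]},{"xyz":[0,0,0],"dr":[0,0,0]},{"xyz":[0,0,0],"dr":[0,0,0]},{"xyz":[0,0,0],"dr":[0,0,0]},{"xyz":[0,0,0],"dr":[0,0,0]}]' | grep -vE 'rot'
python3 - <<'E'
from h import *
g=snap('wrist','w14.png');p=observe()['position']; z=p[2]+42.7
print(p,circfit(g,p[:2]+[-.5,1],24,z),circfit(g,p[:2]+[-.5,1],13,z),circfit(g,(593.2,170.5),5.5,105))
E
```

```text
position: [591.4, 170.5, 129.7]
contact_force: [-0.3, -0.4, -0.6]
t: 35.78
position: [592.9, 168.8, 77.9]
contact_force: [0.2, 0.3, -0.8]
width: 47.4
gripper_force: 30.0
[592.90943153 168.83516691  77.86376663] (array([592., 170.]), 24.2, 57) (array([592.5, 169.8]), 13.7, 58) (array([592.9, 170.6]), 5.5, 89)
```

```bash
python3 -m jog '[{"xyz":[0.0007,0.0006,-0.005],"dr":[0,0,0]},{"xyz":[0,0,-0.01],"dr":[0,0,0]},{"xyz":[0,0,0],"dr":[0,0,0]},{"xyz":[0,0,0],"dr":[0,0,0]},{"xyz":[0,0,0],"dr":[0,0,0]}]'| grep -E 'pos|cont'
for i in 1 2 3 4 5 6; do python3 -m jog '[{"xyz":[0,0,-0.003],"dr":[0,0,0]},{"xyz":[0,0,0],"dr":[0,0,0]},{"xyz":[0,0,0],"dr":[0,0,0]}]'| grep -E 'pos|cont'; done
```

```text
position: [593.3, 169.4, 62.4]
contact_force: [-0.4, -0.3, -0.7]
position: [593.6, 169.4, 59.9]
contact_force: [0.4, -0.3, -0.9]
position: [593.5, 169.4, 56.7]
contact_force: [0.0, -0.4, 0.1]
position: [593.4, 169.4, 53.7]
contact_force: [0.1, 0.0, -1.4]
position: [593.4, 169.4, 50.6]
contact_force: [-0.5, -1.0, -0.4]
position: [593.4, 169.4, 47.6]
contact_force: [0.2, 0.4, 0.2]
position: [593.4, 169.4, 44.6]
contact_force: [-0.3, 0.6, -0.3]
```

```bash
python3 -m jog '[{"xyz":[0,0,-0.0015],"dr":[0,0,0]},{"xyz":[0,0,0],"dr":[0,0,0]},{"xyz":[0,0,0],"dr":[0,0,0]}]'| grep -E 'pos|cont'
python3 -m jog '[{"xyz":[0,0,0],"dr":[0,0,0]},{"xyz":[0,0,0],"dr":[0,0,0]},{"xyz":[0,0,0],"dr":[0,0,0]},{"xyz":[0,0,0],"dr":[0,0,0]},{"xyz":[0,0,0],"dr":[0,0,0]},{"xyz":[0,0,0],"dr":[0,0,0]},{"xyz":[0,0,0],"dr":[0,0,0]}]' 1 30 | grep -E 'cont|width'
python3 -m jog '[{"xyz":[0,0,0.03],"dr":[0,0,0]},{"xyz":[0,0,0.03],"dr":[0,0,0]},{"xyz":[0,0,0.03],"dr":[0,0,0]},{"xyz":[0.0,-0.035,0],"dr":[0,0,0]},{"xyz":[0.0,-0.035,0],"dr":[0,0,0]},{"xyz":[0,0,0],"dr":[0,0,0]},{"xyz":[0,0,0],"dr":[0,0,0]},{"xyz":[0,0,0],"dr":[0,0,0]},{"xyz":[0,0,0],"dr":[0,0,0]},{"xyz":[0,0,0],"dr":[0,0,0]}]'| grep -E 'pos|cont'
python3 - <<'E'
from h import *
g=snap('wrist','w15.png');p=observe()['position']; print(p,proj(g,[593.2,170.5,90]))
for r,z in((62,51.5),(24,90),(13,90),(5.5,105)): print(r,z,circfit(g,(593.2,170.5),r,z,lo=.88,hi=1.12))
E
python3 -m jog '[{"xyz":[-0.0142,-0.0346,0],"dr":[0,0,0]},{"xyz":[-0.0142,-0.0346,0],"dr":[0,0,0]},{"xyz":[-0.0142,-0.0346,0],"dr":[0,0,0]},{"xyz":[-0.0142,-0.0346,0],"dr":[0,0,0]},{"xyz":[-0.0142,-0.0346,0],"dr":[0,0,0]},{"xyz":[-0.0142,-0.0346,0],"dr":[0,0,0]},{"xyz":[-0.0142,-0.0346,0],"dr":[0,0,0]},{"xyz":[-0.0142,-0.0346,0],"dr":[0,0,0]},{"xyz":[-0.0142,-0.0346,-0.02],"dr":[0,0,0]},{"xyz":[-0.0142,-0.0346,-0.02],"dr":[0,0,0]},{"xyz":[-0.0142,-0.0346,-0.02],"dr":[0,0,0]},{"xyz":[0,0,-0.02],"dr":[0,0,0]},{"xyz":[0,0,0],"dr":[0,0,0]},{"xyz":[0,0,0],"dr":[0,0,0]},{"xyz":[0,0,0],"dr":[0,0,0]},{"xyz":[0,0,0],"dr":[0,0,0]},{"xyz":[0,0,0],"dr":[0,0,0]},{"xyz":[0,0,0],"dr":[0,0,0]},{"xyz":[0,0,0],"dr":[0,0,0]},{"xyz":[0,0,0],"dr":[0,0,0]}]'| grep -E 'pos|cont'
python3 - <<'E'
from h import *
g=snap('wrist','w16.png');p=observe()['position']; print(p)
for c in((436.5,-281.5),(436,-280.5)):
  for r in(19,7.5): print(r,circfit(g,c,r,5.5,lo=.75,hi=1.25))
E
```

```text
position: [593.6, 169.4, 43.3]
contact_force: [0.3, 0.1, -0.5]
contact_force: [-0.5, -0.6, -0.0]
width: 88.1
position: [593.4, 100.4, 133.1]
contact_force: [-0.4, 0.2, -0.4]
[593.41563249 100.42044945 133.12502093] [[439.91600315 208.29588046]]
62 51.5 (array([592.8, 170.5]), 61.4, 96)
24 90 (array([586.7, 166.2]), 24.3, 20)
13 90 (array([591.4, 171.2]), 13.2, 82)
5.5 105 (array([593.4, 170.7]), 5.5, 71)
position: [438.6, -279.2, 54.9]
contact_force: [0.5, 0.7, -0.2]
[ 438.42099583 -279.26025773   54.76838878]
19 (array([ 437.8, -281.8]), 18.7, 104)
7.5 (array([ 437.4, -281.7]), 7.6, 74)
19 (array([ 437.8, -281.8]), 18.7, 108)
7.5 (array([ 437. , -281.6]), 7.8, 63)
```

```bash
python3 -m jog '[{"xyz":[-0.0002,-0.0032,-0.03],"dr":[0,0,0]},{"xyz":[0,0,-0.03],"dr":[0,0,0]},{"xyz":[0,0,-0.021],"dr":[0,0,0]},{"xyz":[0,0,0],"dr":[0,0,0]},{"xyz":[0,0,0],"dr":[0,0,0]},{"xyz":[0,0,0],"dr":[0,0,0]},{"xyz":[0,0,0],"dr":[0,0,0]},{"xyz":[0,0,0],"dr":[0,0,0]},{"xyz":[0,0,0],"dr":[0,0,0]},{"xyz":[0,0,0],"dr":[0,0,0]},{"xyz":[0,0,0],"dr":[0,0,0]},{"xyz":[0,0,0],"dr":[0,0,0]},{"xyz":[0,0,0],"dr":[0,0,0]},{"xyz":[0,0,0],"dr":[0,0,0]},{"xyz":[0,0,0],"dr":[0,0,0]}]' 0.75 30 | grep -E 'pos|cont'
python3 - <<'E'
from h import *
g=snap('wrist','w17.png');p=observe()['position']; print(p)
for r in(19,7.5): print(r,circfit(g,(437.6,-281.7),r,5.5,lo=.8,hi=1.2))
E
```

```text
position: [437.9, -282.5, -26.6]
contact_force: [0.4, 0.4, 0.5]
[ 437.95164507 -282.51363702  -26.60326781]
19 (array([ 438. , -281.9]), 18.8, 76)
7.5 (array([ 438.1, -282. ]), 8.0, 111)
```

```bash
python3 -m jog '[{"xyz":[0.0006,-0.0002,-0.006],"dr":[0,0,0]},{"xyz":[0,0,-0.0045],"dr":[0,0,0]},{"xyz":[0,0,0],"dr":[0,0,0]},{"xyz":[0,0,0],"dr":[0,0,0]},{"xyz":[0,0,0],"dr":[0,0,0]},{"xyz":[0,0,0],"dr":[0,0,0]}]'| grep -E 'pos|cont'
python3 -m jog '[{"xyz":[0,0,0],"dr":[0,0,0]},{"xyz":[0,0,0],"dr":[0,0,0]},{"xyz":[0,0,0],"dr":[0,0,0]},{"xyz":[0,0,0],"dr":[0,0,0]},{"xyz":[0,0,0],"dr":[0,0,0]},{"xyz":[0,0,0],"dr":[0,0,0]},{"xyz":[0,0,0],"dr":[0,0,0]},{"xyz":[0,0,0],"dr":[0,0,0]},{"xyz":[0,0,0],"dr":[0,0,0]},{"xyz":[0,0,0],"dr":[0,0,0]},{"xyz":[0,0,0],"dr":[0,0,0]},{"xyz":[0,0,0],"dr":[0,0,0]}]' 0 30
python3 -m jog '[{"xyz":[0,0,0.02],"dr":[0,0,0]},{"xyz":[0,0,0.04],"dr":[0,0,0]},{"xyz":[0,0,0.04],"dr":[0,0,0]},{"xyz":[0,0,0.04],"dr":[0,0,0]},{"xyz":[0,0,0.03],"dr":[0,0,0]},{"xyz":[0,0,0],"dr":[0,0,0]},{"xyz":[0,0,0],"dr":[0,0,0]}]'
```

```text
position: [438.4, -282.6, -37.3]
contact_force: [-0.2, 0.3, 0.2]
t: 43.98
position: [438.6, -282.8, -37.0]
tool_rot: [0.596, 3.084, -0.0]
contact_force: [0.0, 0.4, 1.0]
width: 37.2
gripper_force: 30.0
t: 44.57
position: [439.7, -283.8, 135.0]
tool_rot: [0.595, 3.081, -0.004]
contact_force: [1.5, 0.1, 0.0]
width: 37.4
gripper_force: 30.0
```

```bash
python3 -m jog '[{"xyz":[0.0129,0.0377,0],"dr":[0,0,0]},{"xyz":[0.0129,0.0377,0],"dr":[0,0,0]},{"xyz":[0.0129,0.0377,0],"dr":[0,0,0]},{"xyz":[0.0129,0.0377,0],"dr":[0,0,0]},{"xyz":[0.0129,0.0377,0],"dr":[0,0,0]},{"xyz":[0.0129,0.0377,0],"dr":[0,0,0]},{"xyz":[0.0129,0.0377,0],"dr":[0,0,0]},{"xyz":[0.0129,0.0377,0],"dr":[0,0,0]},{"xyz":[0.0129,0.0377,0],"dr":[0,0,0]},{"xyz":[0.0129,0.0377,0],"dr":[0,0,0]},{"xyz":[0.0129,0.0377,0],"dr":[0,0,0]},{"xyz":[0.0129,0.0377,0],"dr":[0,0,0]},{"xyz":[0,0,0],"dr":[0,0,0]},{"xyz":[0,0,0],"dr":[0,0,0]}]'| grep -E 'pos|cont'
python3 -m jog '[{"xyz":[0,0,-0.02],"dr":[0,0,0]},{"xyz":[0,0,-0.02],"dr":[0,0,0]},{"xyz":[0,0,-0.009],"dr":[0,0,0]},{"xyz":[0,0,0],"dr":[0,0,0]},{"xyz":[0,0,0],"dr":[0,0,0]},{"xyz":[0,0,0],"dr":[0,0,0]},{"xyz":[0,0,0],"dr":[0,0,0]},{"xyz":[0,0,0],"dr":[0,0,0]},{"xyz":[0,0,0],"dr":[0,0,0]},{"xyz":[0,0,0],"dr":[0,0,0]},{"xyz":[0,0,0],"dr":[0,0,0]},{"xyz":[0,0,0],"dr":[0,0,0]},{"xyz":[0,0,0],"dr":[0,0,0]},{"xyz":[0,0,0],"dr":[0,0,0]},{"xyz":[0,0,0],"dr":[0,0,0]},{"xyz":[0,0,0],"dr":[0,0,0]},{"xyz":[0,0,0],"dr":[0,0,0]}]' | grep -vE 'rot'
python3 - <<'E'
from h import *
g=snap('wrist','w18.png');p=observe()['position']; z=p[2]+42.7
print(p,circfit(g,p[:2]+[-.5,1],19,z),circfit(g,p[:2]+[-.5,1],7.5,z),circfit(g,(593.2,170.5),5.5,105))
E
```

```text
position: [591.8, 171.6, 129.9]
contact_force: [-0.2, -0.3, -1.0]
t: 47.15
position: [593.4, 169.6, 83.9]
contact_force: [1.0, 0.2, 0.7]
width: 37.3
gripper_force: 30.0
[593.37027797 169.64387926  83.91682124] (array([592.5, 170.9]), 19.1, 64) (array([592.6, 170.6]), 7.6, 59) (array([593.2, 170.5]), 5.3, 47)
```

```bash
python3 -m jog '[{"xyz":[0.0003,-0.0002,-0.005],"dr":[0,0,0]},{"xyz":[0,0,-0.005],"dr":[0,0,0]},{"xyz":[0,0,0],"dr":[0,0,0]},{"xyz":[0,0,0],"dr":[0,0,0]},{"xyz":[0,0,0],"dr":[0,0,0]}]'| grep -E 'pos|cont'
for i in 1 2 3 4 5 6; do python3 -m jog '[{"xyz":[0,0,-0.0028],"dr":[0,0,0]},{"xyz":[0,0,0],"dr":[0,0,0]},{"xyz":[0,0,0],"dr":[0,0,0]}]'| grep -E 'pos|cont'; done
```

```text
position: [593.6, 169.4, 73.7]
contact_force: [-0.7, 0.4, -0.0]
position: [593.6, 169.5, 71.1]
contact_force: [-0.2, -0.8, -0.1]
position: [593.5, 169.4, 68.1]
contact_force: [0.5, -0.2, -1.0]
position: [593.5, 169.4, 65.3]
contact_force: [0.4, 0.1, -0.6]
position: [593.5, 169.4, 62.5]
contact_force: [-0.4, 0.5, 0.8]
position: [593.5, 169.4, 59.7]
contact_force: [-0.5, 0.5, 0.2]
position: [593.5, 169.4, 56.9]
contact_force: [0.4, -0.0, -0.1]
```

```bash
python3 -m jog '[{"xyz":[0,0,-0.001],"dr":[0,0,0]},{"xyz":[0,0,0],"dr":[0,0,0]},{"xyz":[0,0,0],"dr":[0,0,0]}]'| grep -E 'pos|cont'
python3 -m jog '[{"xyz":[0,0,0],"dr":[0,0,0]},{"xyz":[0,0,0],"dr":[0,0,0]},{"xyz":[0,0,0],"dr":[0,0,0]},{"xyz":[0,0,0],"dr":[0,0,0]},{"xyz":[0,0,0],"dr":[0,0,0]},{"xyz":[0,0,0],"dr":[0,0,0]},{"xyz":[0,0,0],"dr":[0,0,0]},{"xyz":[0,0,0],"dr":[0,0,0]}]' 1 30 | grep -E 'cont|width'
python3 -m jog '[{"xyz":[0,0,0.03],"dr":[0,0,0]},{"xyz":[0,0,0.03],"dr":[0,0,0]},{"xyz":[0.0,0,0.03],"dr":[0,0,0]},{"xyz":[0.015,-0.03,0.01],"dr":[0,0,0]},{"xyz":[0.015,-0.03,0.01],"dr":[0,0,0]},{"xyz":[0.015,-0.03,0.01],"dr":[0,0,0]},{"xyz":[0,0,0],"dr":[0,0,0]},{"xyz":[0,0,0],"dr":[0,0,0]},{"xyz":[0,0,0],"dr":[0,0,0]},{"xyz":[0,0,0],"dr":[0,0,0]},{"xyz":[0,0,0],"dr":[0,0,0]},{"xyz":[0,0,0],"dr":[0,0,0]},{"xyz":[0,0,0],"dr":[0,0,0]},{"xyz":[0,0,0],"dr":[0,0,0]}]'| grep -E 'pos|cont'
python3 - <<'E'
from h import *
g=snap('wrist','w19.png');p=observe()['position']; print(p)
for r,z in((62,51.5),(34,64),(29,77),(24,90),(13,90),(19,103),(7.5,103),(5.5,105)): print(r,z,circfit(g,(593.2,170.5),r,z,lo=.88,hi=1.12))
a=1.92+.25+.158; print(proj(g,[593.2+74*np.cos(a),170.5+74*np.sin(a),70]))
E
```

```text
position: [593.7, 169.4, 56.1]
contact_force: [0.5, 0.2, -0.3]
contact_force: [-0.8, -0.1, -0.2]
width: 87.0
position: [638.5, 80.0, 176.0]
contact_force: [-0.8, 0.6, 0.0]
[638.51633042  79.87754352 176.07315904]
62 51.5 (array([593.1, 170.4]), 61.5, 95)
34 64 (array([589.1, 167.7]), 32.9, 31)
29 77 (array([589.6, 170.7]), 28.7, 42)
24 90 (array([591. , 168.4]), 22.4, 54)
13 90 (array([594., 169.]), 12.9, 45)
19 103 (array([591.6, 169.4]), 18.3, 42)
7.5 103 (array([592., 171.]), 7.5, 119)
5.5 105 (array([593.4, 170.5]), 5.5, 102)
[[480.95321018   0.71896715]]
```

View pics/w19.png

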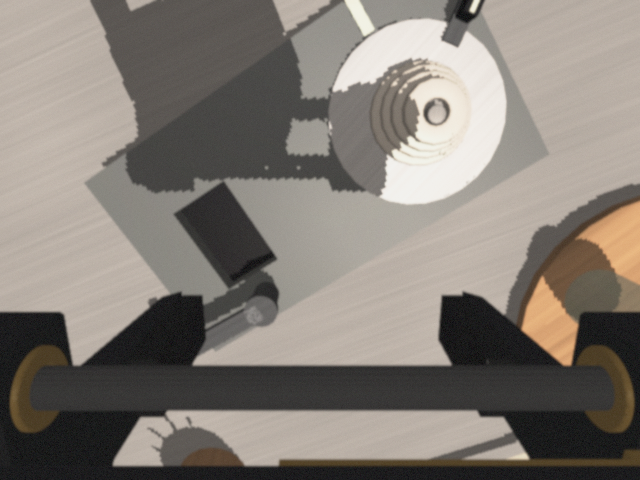

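All four rings are stacked, with the spindle tip inside ring 4's bore at (436,112). The lug is at (462,20), the white mark at (359,15), the pocket at corners (174,214), (224,182), (277,259), (232,285), and the lever pivot at (262,309).

Run:
```python
from h import *
g=get_image('wrist'); S=np.array([593.2,170.5])
c=cast(g,[(174,214),(224,182),(277,259),(232,285)],45); print('pocket corners',c.round(1),c.mean(0))
d=c.mean(0)-S; print('yaw via pocket',np.arctan2(-d[0]*-1,-d[1]) , np.linalg.norm(d), np.arctan2(d[1],d[0])+np.pi/2)
e=c[3]-c[0]; print(np.linalg.norm(c[1]-c[0]),np.linalg.norm(c[2]-c[1]),np.linalg.norm(e),np.arctan2(*(c[2]-c[1])[::-1]),np.arctan2(*(c[3]-c[0])[::-1]))
h=cast(g,[(549,153),(88,182)],45); print('house corners',h.round(1))
m=cast(g,[(345,0),(372,33)],45); v=m-S; print('mark ang',np.arctan2(v[:,1],v[:,0]))
P=cast(g,[(262,309)],72.5)[0]; print('pivot',P)
L=cast(g,[(454,40),(462,20),(470,4)],60)-S; print('lug ang',np.arctan2(L[:,1],L[:,0]),np.linalg.norm(L,axis=1))
for n in('scene','side'):
  pass
```

```text
pocket corners [[592.6 -20.3]
 [584.9  24.9]
 [654.1  37.6]
 [660.6  -3.9]] [623.04203728   9.56998137]
yaw via pocket 0.18335221376614516 163.67351064138748 0.1833522137661452
45.905499799981364 70.32210187823262 69.88836192010201 0.1809658562463343 0.2368627585730201
house corners [[653.4 252.7]
 [547.6 -68.2]]
mark ang [-2.92015995 -2.98365669]
pivot [678.27569545  18.14836259]
lug ang [2.37179644 2.38148379 2.37389202] [50.67770616 63.05705048 73.13866495]
```

```bash
python3 -m jog '[{"xyz":[-0.0196,0.0282,0],"dr":[0,0,-0.077]},{"xyz":[-0.0196,0.0282,0],"dr":[0,0,-0.077]},{"xyz":[-0.0196,0.0282,0],"dr":[0,0,-0.077]},{"xyz":[-0.0196,0.0282,0],"dr":[0,0,-0.077]},{"xyz":[-0.0196,0.0282,0],"dr":[0,0,-0.077]},{"xyz":[0,0,-0.03],"dr":[0,0,0]},{"xyz":[0,0,-0.03],"dr":[0,0,0]},{"xyz":[0,0,-0.03],"dr":[0,0,0]},{"xyz":[0,0,0],"dr":[0,0,0]},{"xyz":[0,0,0],"dr":[0,0,0]},{"xyz":[0,0,0],"dr":[0,0,0]},{"xyz":[0,0,0],"dr":[0,0,0]},{"xyz":[0,0,0],"dr":[0,0,0]},{"xyz":[0,0,0],"dr":[0,0,0]},{"xyz":[0,0,0],"dr":[0,0,0]},{"xyz":[0,0,0],"dr":[0,0,0]}]' 0.4 10
python3 - <<'E'
from h import *
g=snap('wrist','w20.png'); o=observe(); r=R.from_rotvec(o['tool_rot']).as_matrix(); print(o['position'],np.arctan2(r[1,1],r[0,1]),o['joint_positions'].round(2))
f=g['frame'].astype(int); a=2.375; L=np.array([593.2+74*np.cos(a),170.5+74*np.sin(a),73.5]); u=proj(g,L)[0]; print(u)
m=(f.max(2)<45); x,y=u.astype(int); sub=np.zeros_like(m); sub[max(y-60,0):y+60,x-60:x+60]=m[max(y-60,0):y+60,x-60:x+60]
n,lab,st,ce=cv2.connectedComponentsWithStats(sub.astype(np.uint8)); 
for i in range(1,n):
  if st[i,4]>60: print(st[i],ce[i].round(1),cast(g,ce[i],68)[0].round(1))
E
```

```text
t: 52.63
position: [541.1, 220.4, 86.8]
tool_rot: [1.175, 2.913, 0.001]
contact_force: [1.0, -0.2, 0.5]
width: 35.4
gripper_force: 0.0
[540.93619503 220.4230127   86.60348066] 0.8039329031405109 [ 0.18  0.33  1.68 -0.    1.14 -0.62]
[319.93943488 269.46251061]
[311 240  19  46 459] [320.1 258.3] [537.1 224.6]
[259 297  14  32 421] [265.3 313.2] [538.8 183.6]
[371 298   8  31 221] [374.9 313.4] [578.2 224.4]
```

```bash
python3 -m jog '[{"xyz":[0,0.0,-0.02],"dr":[0,0,0]},{"xyz":[0,0,-0.02],"dr":[0,0,0]},{"xyz":[0,0,-0.015],"dr":[0,0,0]},{"xyz":[0,0,-0.01],"dr":[0,0,0]},{"xyz":[0,0,0],"dr":[0,0,0]},{"xyz":[0,0,0],"dr":[0,0,0]},{"xyz":[0,0,0],"dr":[0,0,0]}]' | grep -E 'pos|cont|wid'
python3 -m jog '[{"xyz":[0,0,0],"dr":[0,0,0]},{"xyz":[0,0,0],"dr":[0,0,0]},{"xyz":[0,0,0],"dr":[0,0,0]},{"xyz":[0,0,0],"dr":[0,0,0]},{"xyz":[0,0,0],"dr":[0,0,0]},{"xyz":[0,0,0],"dr":[0,0,0]},{"xyz":[0,0,0],"dr":[0,0,0]}]' 0 8
python3 - <<'E'
import numpy as np
a=2.375; r=74; N=10; th=a+np.linspace(0,.95,N+1); p=np.c_[np.cos(th),np.sin(th)]*r
print(np.diff(p,axis=0).round(1).tolist())
E
```

```text
position: [541.5, 220.6, 22.1]
contact_force: [-0.0, -0.1, -0.0]
width: 35.3
t: 53.85
position: [540.9, 220.5, 21.6]
tool_rot: [1.175, 2.913, 0.0]
contact_force: [-2.0, -2.3, 4.0]
width: 9.8
gripper_force: 8.0
[[-4.6, -5.3], [-4.1, -5.7], [-3.5, -6.1], [-3.0, -6.4], [-2.3, -6.6], [-1.7, -6.8], [-1.0, -6.9], [-0.4, -7.0], [0.3, -7.0], [1.0, -7.0]]
```

```bash
python3 -m jog '[{"xyz":[-0.0046,-0.0053,0],"dr":[0,0,0.095]},{"xyz":[-0.0041,-0.0057,0],"dr":[0,0,0.095]},{"xyz":[-0.0035,-0.0061,0],"dr":[0,0,0.095]},{"xyz":[-0.003,-0.0064,0],"dr":[0,0,0.095]},{"xyz":[0,0,0],"dr":[0,0,0]},{"xyz":[0,0,0],"dr":[0,0,0]}]' | grep -E 'pos|cont|wid'
python3 -m jog '[{"xyz":[-0.0023,-0.0066,0],"dr":[0,0,0.095]},{"xyz":[-0.0017,-0.0068,0],"dr":[0,0,0.095]},{"xyz":[-0.001,-0.0069,0],"dr":[0,0,0.095]},{"xyz":[-0.0004,-0.007,0],"dr":[0,0,0.095]},{"xyz":[0.0003,-0.007,0],"dr":[0,0,0.095]},{"xyz":[0.001,-0.007,0],"dr":[0,0,0.095]},{"xyz":[0,0,0],"dr":[0,0,0]},{"xyz":[0,0,0],"dr":[0,0,0]},{"xyz":[0,0,0],"dr":[0,0,0]},{"xyz":[0,0,0],"dr":[0,0,0]},{"xyz":[0,0,0],"dr":[0,0,0]},{"xyz":[0,0,0],"dr":[0,0,0]},{"xyz":[0,0,0],"dr":[0,0,0]},{"xyz":[0,0,0],"dr":[0,0,0]},{"xyz":[0,0,0],"dr":[0,0,0]}]'
python3 - <<'E'
from h import *
o=observe(); r=R.from_rotvec(o['tool_rot']).as_matrix(); print(o['position'],np.arctan2(r[1,1],r[0,1])); d=o['position'][:2]-[593.8,169.5]; print('lug ang-yaw',np.arctan2(d[1],d[0])%(2*np.pi)-.185-1.92, np.linalg.norm(d))
E
```

```text
position: [525.4, 196.9, 21.6]
contact_force: [-2.5, 0.3, 5.2]
width: 10.2
t: 55.6
position: [521.6, 155.8, 21.6]
tool_rot: [-0.286, 3.128, -0.0]
contact_force: [-1.8, -0.1, 5.6]
width: 9.4
gripper_force: 8.0
[521.57651911 155.75828372  21.58670857] 1.753332808967461
lug ang-yaw 1.2246119003604106 73.51915367926361
```

```bash
python3 -m jog '[{"xyz":[0,0,0],"dr":[0,0,0]},{"xyz":[0,0,0],"dr":[0,0,0]},{"xyz":[0,0,0],"dr":[0,0,0]},{"xyz":[0,0,0],"dr":[0,0,0]},{"xyz":[0,0,0],"dr":[0,0,0]},{"xyz":[0,0,0.02],"dr":[0,0,0]},{"xyz":[0,0,0.03],"dr":[0,0,0]},{"xyz":[0,0,0.03],"dr":[0,0,0]},{"xyz":[0,0,0.03],"dr":[0,0,0]},{"xyz":[-0.0035,0.037,0],"dr":[0,0,0]},{"xyz":[-0.0035,0.037,0],"dr":[0,0,0]},{"xyz":[-0.0035,0.037,0],"dr":[0,0,0]},{"xyz":[-0.0035,0.037,0],"dr":[0,0,0]},{"xyz":[-0.0035,0.037,0],"dr":[0,0,0]},{"xyz":[-0.0035,0.037,0],"dr":[0,0,0]},{"xyz":[0,0,0],"dr":[0,0,0]},{"xyz":[0,0,0],"dr":[0,0,0]},{"xyz":[0,0,0],"dr":[0,0,0]},{"xyz":[0,0,0],"dr":[0,0,0]},{"xyz":[0,0,0],"dr":[0,0,0]}]' 0.4 10 | grep -E 'pos|cont|wid'
python3 -m jog '[{"xyz":[0,0,0],"dr":[0,0,0]},{"xyz":[0,0,0],"dr":[0,0,0]},{"xyz":[0,0,0],"dr":[0,0,0]},{"xyz":[0,0,0],"dr":[0,0,0]},{"xyz":[0,0,0],"dr":[0,0,0]},{"xyz":[0,0,0],"dr":[0,0,0]},{"xyz":[0,0,0],"dr":[0,0,0]},{"xyz":[0,0,0],"dr":[0,0,0]}]' 1 10 | grep -E 'pos|cont|wid'
python3 - <<'E'
from h import *
g=snap('wrist','w21.png'); print(observe()['position'],proj(g,[442,368,42]))
s=snap('scene','s21.png')
E
```

```text
position: [500.8, 376.3, 131.1]
contact_force: [0.1, -0.6, 0.6]
width: 35.0
position: [500.4, 377.7, 131.1]
contact_force: [-0.4, -0.2, 0.1]
width: 86.4
[500.37341788 377.67769367 131.13875316] [[322.21582929 141.72907636]]
```

View pics/w21.png

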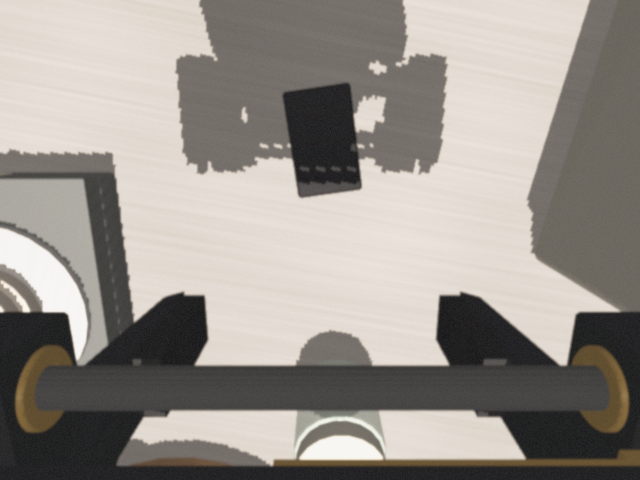

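The pack is at corners (284,93), (349,84), (361,187), (300,197), with its long axis nearly along tool x. The salt jar is well behind it.

Run:
```python
from h import *
g=get_image('wrist'); o=observe()
c=cast(g,[(284,93),(349,84),(361,187),(300,197)],42); print(c.round(1),c.mean(0).round(1))
l1=c[3]-c[0];l2=c[2]-c[1]; w=c[1]-c[0]; print(np.linalg.norm(l1),np.linalg.norm(l2),np.linalg.norm(w),np.arctan2(l1[1],l1[0]),np.arctan2(l2[1],l2[0]),np.arctan2(w[1],w[0]))
f=g['frame'].astype(int); m=(f.max(2)<62).astype(np.uint8); m[:60]=0;m[220:]=0;m[:,:260]=0;m[:,390:]=0
cs,_=cv2.findContours(m,0,1); k=max(cs,key=cv2.contourArea); w=cast(g,k[:,0],42).astype(np.float32); print(cv2.minAreaRect(w))
r=R.from_rotvec(o['tool_rot']).as_matrix(); print(np.arctan2(r[1,1],r[0,1]),o['position'])
```

```text
[[418.  340. ]
 [405.8 377.7]
 [465.2 397.7]
 [478.7 360.3]] [441.9 368.9]
64.01266720245032 62.68457684754159 39.62187990738766 0.3223675773721493 0.3244497555714822 1.884424446074696
((440.07440185546875, 367.76025390625), (60.356292724609375, 40.72990417480469), 18.278480529785156)
1.7541208521256084 [500.35205219 377.69502358 131.16753824]
```

```bash
python3 - <<'E'
from h import *
s=get_image('scene');d=get_image('side')
print('scene base',cast(s,[(499,408),(545,440)],0).round(0).tolist()); print('side base',cast(d,[(224,171),(281,166)],0).round(0).tolist())
E
python3 -m jog '[{"xyz":[-0.0286,-0.0045,0],"dr":[0,0,0.069]},{"xyz":[-0.0286,-0.0045,0],"dr":[0,0,0.069]},{"xyz":[0,0,-0.03],"dr":[0,0,0]},{"xyz":[0,0,-0.03],"dr":[0,0,0]},{"xyz":[0,0,0],"dr":[0,0,0]},{"xyz":[0,0,0],"dr":[0,0,0]},{"xyz":[0,0,0],"dr":[0,0,0]},{"xyz":[0,0,0],"dr":[0,0,0]},{"xyz":[0,0,0],"dr":[0,0,0]},{"xyz":[0,0,0],"dr":[0,0,0]},{"xyz":[0,0,0],"dr":[0,0,0]},{"xyz":[0,0,0],"dr":[0,0,0]}]'
python3 - <<'E'
from h import *
g=snap('wrist','w22.png'); o=observe(); r=R.from_rotvec(o['tool_rot']).as_matrix(); print(np.arctan2(r[1,1],r[0,1]),o['position'])
f=g['frame'].astype(int); v=f[:,:,:].max(2)
u=proj(g,[[443+33*np.cos(.321)*a-21*np.sin(.321)*b,368.6+33*np.sin(.321)*a+21*np.cos(.321)*b,42] for a,b in((-1,-1),(-1,1),(1,1),(1,-1))]); print(u.round(0).tolist())
for y in (230,250,270): print(y,np.where(v[y,220:420]<60)[0][[0,-1]]+220)
c=v[:,322]; print(np.where(c[100:360]<60)[0][[0,-1]]+100)
E
```

```text
scene base [[486.0, 545.0], [476.0, 650.0]]
side base [[303.0, 561.0], [498.0, 551.0]]
t: 59.18
position: [443.5, 368.7, 71.7]
tool_rot: [-0.502, 3.1, 0.0]
contact_force: [0.5, -0.4, 0.3]
width: 88.4
gripper_force: 0.0
1.8919497667839171 [443.36840437 368.71553404  71.49990379]
[[279.0, 198.0], [362.0, 198.0], [359.0, 318.0], [282.0, 317.0]]
230 [283 358]Traceback (most recent call last):
  File "<stdin>", line 5, in <module>
IndexError: index 0 is out of bounds for axis 0 with size 0
```

```bash
python3 -m jog '[{"xyz":[0,0,-0.03],"dr":[0,0,0]},{"xyz":[0,0,-0.03],"dr":[0,0,0]},{"xyz":[0,0,-0.02],"dr":[0,0,0]},{"xyz":[0,0,-0.007],"dr":[0,0,0]},{"xyz":[0,0,0],"dr":[0,0,0]},{"xyz":[0,0,0],"dr":[0,0,0]},{"xyz":[0,0,0],"dr":[0,0,0]}]' | grep -E 'pos|cont|wid'
python3 -m jog '[{"xyz":[0,0,0],"dr":[0,0,0]},{"xyz":[0,0,0],"dr":[0,0,0]},{"xyz":[0,0,0],"dr":[0,0,0]},{"xyz":[0,0,0],"dr":[0,0,0]},{"xyz":[0,0,0],"dr":[0,0,0]},{"xyz":[0,0,0],"dr":[0,0,0]},{"xyz":[0,0,0],"dr":[0,0,0]},{"xyz":[0,0,0],"dr":[0,0,0]},{"xyz":[0,0,0],"dr":[0,0,0]},{"xyz":[0,0,0],"dr":[0,0,0]},{"xyz":[0,0,0],"dr":[0,0,0]}]' 0 40
python3 -m jog '[{"xyz":[0,0,0.02],"dr":[0,0,0]},{"xyz":[0,0,0.04],"dr":[0,0,0]},{"xyz":[0,0,0.04],"dr":[0,0,0]},{"xyz":[0,0,0.04],"dr":[0,0,0]},{"xyz":[0,0,0],"dr":[0,0,0]},{"xyz":[0,0,0],"dr":[0,0,0]},{"xyz":[0,0,0],"dr":[0,0,0]},{"xyz":[0,0,0],"dr":[0,0,0]}]'
python3 - <<'E'
from h import *
g=snap('wrist','w23.png'); o=observe(); print(o['position'])
f=g['frame'].astype(int); print(f[180:420:6,322].mean(1).round(0).tolist())
E
```

```text
position: [444.5, 369.4, -14.2]
contact_force: [-0.6, -0.5, 0.1]
width: 88.0
t: 60.73
position: [443.2, 368.6, -15.8]
tool_rot: [0.502, -3.101, 0.0]
contact_force: [-0.1, -0.3, 0.8]
width: 41.6
gripper_force: 40.0
t: 61.4
position: [441.6, 367.7, 121.8]
tool_rot: [0.502, -3.097, 0.002]
contact_force: [-0.7, -0.1, -2.3]
width: 41.3
gripper_force: 40.0
[441.59930993 367.74863089 121.62963691]
[118.0, 120.0, 120.0, 123.0, 119.0, 125.0, 114.0, 31.0, 30.0, 28.0, 29.0, 33.0, 38.0, 36.0, 34.0, 35.0, 37.0, 31.0, 36.0, 36.0, 30.0, 35.0, 32.0, 30.0, 30.0, 32.0, 31.0, 61.0, 60.0, 36.0, 38.0, 58.0, 71.0, 70.0, 69.0, 74.0, 74.0, 75.0, 73.0, 64.0]
```

```bash
python3 -m jog '[{"xyz":[0.0165,-0.0328,0.005],"dr":[0,0,-0.0124]},{"xyz":[0.0165,-0.0328,0.005],"dr":[0,0,-0.0124]},{"xyz":[0.0165,-0.0328,0.005],"dr":[0,0,-0.0124]},{"xyz":[0.0165,-0.0328,0],"dr":[0,0,-0.0124]},{"xyz":[0.0165,-0.0328,0],"dr":[0,0,-0.0124]},{"xyz":[0.0165,-0.0328,0],"dr":[0,0,-0.0124]},{"xyz":[0.0165,-0.0328,0],"dr":[0,0,-0.0124]},{"xyz":[0.0165,-0.0328,0],"dr":[0,0,-0.0124]},{"xyz":[0.0165,-0.0328,0],"dr":[0,0,-0.0124]},{"xyz":[0.0165,-0.0328,0],"dr":[0,0,-0.0124]},{"xyz":[0.0165,-0.0328,0],"dr":[0,0,-0.0124]},{"xyz":[0,0,0],"dr":[0,0,0]},{"xyz":[0,0,0],"dr":[0,0,0]},{"xyz":[0,0,0],"dr":[0,0,0]},{"xyz":[0,0,0],"dr":[0,0,0]},{"xyz":[0,0,0],"dr":[0,0,0]},{"xyz":[0,0,0],"dr":[0,0,0]},{"xyz":[0,0,0],"dr":[0,0,0]}]'
python3 -m jog '[{"xyz":[0,0,0],"dr":[0,0,0]},{"xyz":[0,0,0],"dr":[0,0,0]},{"xyz":[0,0,-0.02],"dr":[0,0,0]},{"xyz":[0,0,-0.02],"dr":[0,0,0]},{"xyz":[0,0,-0.02],"dr":[0,0,0]},{"xyz":[0,0,0],"dr":[0,0,0]},{"xyz":[0,0,0],"dr":[0,0,0]},{"xyz":[0,0,0],"dr":[0,0,0]},{"xyz":[0,0,0],"dr":[0,0,0]},{"xyz":[0,0,0],"dr":[0,0,0]}]'
python3 - <<'E'
from h import *
g=snap('wrist','w24.png'); o=observe(); r=R.from_rotvec(o['tool_rot']).as_matrix(); print(np.arctan2(r[1,1],r[0,1]),o['position'])
E
```

```text
t: 62.95
position: [624.5, 8.8, 139.3]
tool_rot: [-0.292, 3.128, -0.0]
contact_force: [0.6, -0.9, -1.9]
width: 41.9
gripper_force: 40.0
t: 63.78
position: [625.8, 7.6, 80.9]
tool_rot: [-0.29, 3.126, -0.001]
contact_force: [0.2, 0.7, -1.6]
width: 41.5
gripper_force: 40.0
1.7556633808976887 [625.64486164   7.68501371  80.6302647 ]
```

```bash
python3 -m jog '[{"xyz":[0,0,-0.02],"dr":[0,0,0]},{"xyz":[0,0,-0.02],"dr":[0,0,0]},{"xyz":[0,0,-0.005],"dr":[0,0,0]},{"xyz":[0,0,0],"dr":[0,0,0]},{"xyz":[0,0,0],"dr":[0,0,0]},{"xyz":[0,0,0],"dr":[0,0,0]},{"xyz":[0,0,0],"dr":[0,0,0]},{"xyz":[0,0,0],"dr":[0,0,0]},{"xyz":[0,0,0],"dr":[0,0,0]}]' | grep -E 'pos|cont|wid'
for i in 1 2 3; do python3 -m jog '[{"xyz":[0,0,-0.003],"dr":[0,0,0]},{"xyz":[0,0,0],"dr":[0,0,0]},{"xyz":[0,0,0],"dr":[0,0,0]}]'| grep -E 'pos|cont'; done
```

```text
position: [625.2, 7.7, 35.0]
contact_force: [0.2, -0.0, -2.3]
width: 41.9
position: [624.4, 7.9, 30.9]
contact_force: [1.0, -0.2, -2.2]
position: [624.4, 7.9, 27.8]
contact_force: [0.1, -0.7, -1.6]
position: [624.5, 7.9, 24.9]
contact_force: [-0.0, 0.9, -2.9]
```

```bash
for i in 1 2 3 4; do python3 -m jog '[{"xyz":[0,0,-0.003],"dr":[0,0,0]},{"xyz":[0,0,0],"dr":[0,0,0]},{"xyz":[0,0,0],"dr":[0,0,0]}]'| grep -E 'pos|cont'; done
```

```text
position: [624.5, 7.9, 21.9]
contact_force: [0.6, 0.5, -2.6]
position: [624.5, 7.9, 18.9]
contact_force: [0.0, 1.1, -1.8]
position: [624.5, 7.9, 15.9]
contact_force: [-0.4, -0.4, -1.2]
position: [624.5, 7.9, 12.9]
contact_force: [-0.5, 0.0, -2.1]
```

```bash
python3 -m jog '[{"xyz":[0,0,0],"dr":[0,0,0]},{"xyz":[0,0,0],"dr":[0,0,0]},{"xyz":[0,0,0],"dr":[0,0,0]},{"xyz":[0,0,0],"dr":[0,0,0]},{"xyz":[0,0,0],"dr":[0,0,0]},{"xyz":[0,0,0],"dr":[0,0,0]},{"xyz":[0,0,0],"dr":[0,0,0]},{"xyz":[0,0,0],"dr":[0,0,0]}]' 1 20 | grep -E 'pos|cont|wid'
python3 -m jog '[{"xyz":[0,0,0.03],"dr":[0,0,0]},{"xyz":[0,0,0.04],"dr":[0,0,0]},{"xyz":[0,0,0.03],"dr":[0,0,0]},{"xyz":[0.02,-0.01,0.02],"dr":[0,0,0]},{"xyz":[0.02,-0.01,0.02],"dr":[0,0,0]},{"xyz":[0,0,0],"dr":[0,0,0]},{"xyz":[0,0,0],"dr":[0,0,0]},{"xyz":[0,0,0],"dr":[0,0,0]},{"xyz":[0,0,0],"dr":[0,0,0]},{"xyz":[0,0,0],"dr":[0,0,0]},{"xyz":[0,0,0],"dr":[0,0,0]},{"xyz":[0,0,0],"dr":[0,0,0]}]' | grep -E 'pos|cont|wid'
python3 - <<'E'
from h import *
s=get_image('scene');d=get_image('side')
print('pot',tri(s,(171,288),d,(485,243)).round(0)); print('stick tips',cast(s,[(150,262)],200),cast(d,[(490,205),(507,208)],200))
g=snap('wrist','w25.png'); print(observe()['position'])
f=g['frame'].astype(int); v=f.max(2)
c,s_=np.cos(.185),np.sin(.185)
u=proj(g,[[623.55+33*c*a-21*s_*b,8.3+33*s_*a+21*c*b,69] for a,b in((-1,-1),(-1,1),(1,1),(1,-1))]); print('expected pack corners px',u.round(0).tolist())
m=(v<55).astype(np.uint8); x0,y0=u.min(0).astype(int)-14; x1,y1=u.max(0).astype(int)+14; k=np.zeros_like(m); k[max(y0,0):y1,x0:x1]=m[max(y0,0):y1,x0:x1]
cs,_=cv2.findContours(k,0,1); q=max(cs,key=cv2.contourArea); print(cv2.minAreaRect(cast(g,q[:,0],69).astype(np.float32)))
cv2.imwrite('pics/c25.png',g['frame'][:,:,::-1])
E
```

```text
position: [624.7, 7.8, 13.2]
contact_force: [0.7, -0.7, -0.3]
width: 88.2
position: [664.0, -11.8, 152.4]
contact_force: [-0.1, -0.0, 0.1]
width: 88.1
pot [ 849. -126.  105.]
stick tips [[ 869.0575698  -137.97170696]] [[ 847.43750349 -112.51035209]
 [ 876.64334737 -131.95594936]]
[664.52073073 -12.02493027 152.96271882]
expected pack corners px [[331.0, 125.0], [400.0, 125.0], [395.0, 231.0], [330.0, 231.0]]
((611.3965454101562, 4.629611968994141), (46.15426254272461, 44.05625534057617), 10.639826774597168)
```

```bash
python3 -m jog '[{"xyz":[0.009,-0.0247,0],"dr":[0,0,0]},{"xyz":[0.009,-0.0247,0],"dr":[0,0,0]},{"xyz":[0.009,-0.0247,0],"dr":[0,0,0]},{"xyz":[0,0,-0.03],"dr":[0,0,0]},{"xyz":[0,0,0],"dr":[0,0,0]},{"xyz":[0,0,0],"dr":[0,0,0]},{"xyz":[0,0,0],"dr":[0,0,0]},{"xyz":[0,0,0],"dr":[0,0,0]},{"xyz":[0,0,0],"dr":[0,0,0]},{"xyz":[0,0,0],"dr":[0,0,0]},{"xyz":[0,0,0],"dr":[0,0,0]},{"xyz":[0,0,0],"dr":[0,0,0]}]' 0.7 20 | grep -E 'pos|cont|wid'
python3 - <<'E'
from h import *
g=snap('wrist','w26.png'); o=observe(); print(o['position'])
f=g['frame'].astype(int); v=f.max(2); u=proj(g,[691,-86,104.5])[0]; print(u)
x,y=u.astype(int); 
for yy in range(y-30,y+35,8): print(yy,''.join('#' if v[yy,xx]<50 else '+' if v[yy,xx]<90 else '.' for xx in range(x-60,x+61,3)))
E
```

```text
position: [691.9, -86.1, 123.7]
contact_force: [-0.3, 0.5, 0.1]
width: 61.5
[691.81487189 -86.13483631 123.5462475 ]
[320.53328994 265.77136422]
235 .......................................++
243 ...................+++++............+.+++
251 ..................######.................
259 ..................+...++.................
267 .........................................
275 .........................................
283 .........................................
291 .........................................
299 .........................................
```

Run:
```python
import cv2,numpy as np
f=cv2.imread('pics/w26.png').max(2)
print('      ',list(range(260,385,6)))
for y in range(190,320,5): print(y,' '.join('%3d'%f[y,x] for x in range(260,385,6)))
```

```text
[260, 266, 272, 278, 284, 290, 296, 302, 308, 314, 320, 326, 332, 338, 344, 350, 356, 362, 368, 374, 380]
190 234 234 236 237 238 238 239 239 238 128 130 129 129 128 128 129 128 128 127 128  71
195 237 237 237 237 236 236 237 238 239 131 133 130 129 128 128 128 131 129 128 127  73
200 235 235 237 238 237 237 237 238 237 143 131 130 129 130 130 132 131 129 129 127  72
205 236 235 234 236 236 237 238 239 239 237 236 238 233 237 229 206 233 212 190 175  73
210 236 235 235 235 237 237 236 236 237 238 239 239 239 239 238 239 239 237 236 203  72
215 237 236 235 236 237 236 235 236 237 238 237 237 237 239 239 238 239 238 238 221  73
220 237 236 236 238 238 237 236 237 237 237 236 236 238 237 237 237 238 238 238 168  70
225 237 238 240 240 239 237 237 237 239 238 237 238 238 236 236 237 236 237 237 218  73
230 235 235 236 236 237 238 240 240 240 239 237 238 238 238 237 237 237 237 236 181  72
235 236 236 235 237 236 236 237 237 237 239 239 240 240 239 238 238 238 237 236 135  70
240 236 236 236 238 236 237 236 237 237 166 150 163 174 198 206 215 222 223 231 176  72
245 237 235 236 236 237 23
[... 593 characters left out ...]
 238 237 237 238 240 239 237 236 236 234 206 230 237 237 235 235 236 235 236 236 236
285 238 239 238 238 238 237 237 237 238 238 237 236 236 234 235 235 237 237 236 235 235
290 240 240 239 238 237 238 238 239 238 237 236 235 236 237 235 234 233 234 234 233 235
295 240 239 238 239 239 240 239 238 236 237 236 237 236 236 235 234 234 235 235 234 233
300 238 237 238 239 238 239 238 238 237 238 239 238 236 235 235 235 235 235 235 233 235
305 240 239 239 238 238 238 238 237 237 237 236 236 236 235 237 237 236 236 234 234 234
310 237 238 237 239 239 239 239 239 237 237 237 237 236 236 235 234 234 233 235 236 235
315 239 239 238 238 238 237 237 237 237 238 238 238 237 235 235 235 236 235 234 234 233
```

The pin's lit top is centred at (321,268) against an expected (320.5,266), so it is aligned. Down and grip.

```bash
python3 -m jog '[{"xyz":[0,0,-0.025],"dr":[0,0,0]},{"xyz":[0,0,-0.025],"dr":[0,0,0]},{"xyz":[0,0,-0.02],"dr":[0,0,0]},{"xyz":[0,0,-0.006],"dr":[0,0,0]},{"xyz":[0,0,0],"dr":[0,0,0]},{"xyz":[0,0,0],"dr":[0,0,0]},{"xyz":[0,0,0],"dr":[0,0,0]}]' 0.7 20 | grep -E 'pos|cont|wid'
python3 -m jog '[{"xyz":[0,0,0],"dr":[0,0,0]},{"xyz":[0,0,0],"dr":[0,0,0]},{"xyz":[0,0,0],"dr":[0,0,0]},{"xyz":[0,0,0],"dr":[0,0,0]},{"xyz":[0,0,0],"dr":[0,0,0]},{"xyz":[0,0,0],"dr":[0,0,0]},{"xyz":[0,0,0],"dr":[0,0,0]},{"xyz":[0,0,0],"dr":[0,0,0]},{"xyz":[0,0,0],"dr":[0,0,0]},{"xyz":[0,0,0],"dr":[0,0,0]}]' 0 20
python3 - <<'E'
from h import *
p=observe()['position']; piv=np.array([677.6,18.4]); d=p[:2]-piv; a=np.arctan2(d[1],d[0]); print(a,np.linalg.norm(d), 'q',a-.185-np.pi+2*np.pi)
q=a+2*np.pi; th=np.linspace(q,np.pi+.185+.0,13); P=105*np.c_[np.cos(th),np.sin(th)]; print(np.diff(P,axis=0).round(1).tolist())
E
```

```text
position: [693.0, -86.6, 49.1]
contact_force: [-0.0, -0.8, -0.7]
width: 62.0
t: 70.62
position: [691.7, -86.4, 47.1]
tool_rot: [0.29, -3.128, 0.0]
contact_force: [1.2, -1.4, -0.4]
width: 10.9
gripper_force: 20.0
-1.4370782176070733 105.77863679050245 q 1.5195144359827193
[[-13.3, -0.9], [-13.3, 0.7], [-13.1, 2.4], [-12.7, 4.0], [-12.0, 5.6], [-11.2, 7.1], [-10.3, 8.5], [-9.1, 9.7], [-7.8, 10.8], [-6.4, 11.7], [-4.9, 12.4], [-3.3, 12.9]]
```

```bash
python3 -m jog '[{"xyz":[-0.0133,-0.0009,0],"dr":[0,0,0]},{"xyz":[-0.0133,0.0007,0],"dr":[0,0,0]},{"xyz":[-0.0131,0.0024,0],"dr":[0,0,0]},{"xyz":[-0.0127,0.004,0],"dr":[0,0,0]},{"xyz":[0,0,0],"dr":[0,0,0]},{"xyz":[0,0,0],"dr":[0,0,0]}]' | grep -E 'pos|cont|wid'
python3 -m jog '[{"xyz":[-0.012,0.0056,0],"dr":[0,0,0]},{"xyz":[-0.0112,0.0071,0],"dr":[0,0,0]},{"xyz":[-0.0103,0.0085,0],"dr":[0,0,0]},{"xyz":[-0.0091,0.0097,0],"dr":[0,0,0]},{"xyz":[0,0,0],"dr":[0,0,0]},{"xyz":[0,0,0],"dr":[0,0,0]}]' | grep -E 'pos|cont|wid'
python3 -m jog '[{"xyz":[-0.0078,0.0108,0],"dr":[0,0,0]},{"xyz":[-0.0064,0.0117,0],"dr":[0,0,0]},{"xyz":[-0.0049,0.0124,0],"dr":[0,0,0]},{"xyz":[-0.0033,0.0125,0],"dr":[0,0,0]},{"xyz":[0,0,0],"dr":[0,0,0]},{"xyz":[0,0,0],"dr":[0,0,0]},{"xyz":[0,0,0],"dr":[0,0,0]},{"xyz":[0,0,0],"dr":[0,0,0]},{"xyz":[0,0,0],"dr":[0,0,0]},{"xyz":[0,0,0],"dr":[0,0,0]}]' | grep -E 'pos|cont|wid'
```

```text
position: [638.0, -82.0, 47.1]
contact_force: [-3.2, -6.7, -0.6]
width: 11.4
position: [592.6, -51.4, 46.8]
contact_force: [-13.6, -11.0, 7.1]
width: 11.3
position: [571.9, -1.8, 46.8]
contact_force: [-8.0, -0.8, 4.5]
width: 11.3
```

```bash
python3 -m jog '[{"xyz":[0,0,0],"dr":[0,0,0]},{"xyz":[0,0,0],"dr":[0,0,0]},{"xyz":[0,0,0],"dr":[0,0,0]},{"xyz":[0,0,0],"dr":[0,0,0]},{"xyz":[0,0,0],"dr":[0,0,0]},{"xyz":[0,0,0.03],"dr":[0,0,0]},{"xyz":[0,0,0.03],"dr":[0,0,0]},{"xyz":[0,0,0.03],"dr":[0,0,0]},{"xyz":[0.03,0.02,0.03],"dr":[0,0,0]},{"xyz":[0.03,0.02,0.03],"dr":[0,0,0]},{"xyz":[0.03,0.02,0.03],"dr":[0,0,0]},{"xyz":[0.02,0.02,0.03],"dr":[0,0,0]},{"xyz":[0,0,0],"dr":[0,0,0]},{"xyz":[0,0,0],"dr":[0,0,0]},{"xyz":[0,0,0],"dr":[0,0,0]},{"xyz":[0,0,0],"dr":[0,0,0]},{"xyz":[0,0,0],"dr":[0,0,0]},{"xyz":[0,0,0],"dr":[0,0,0]}]' 0.5 20 | grep -E 'pos|cont|wid'
python3 - <<'E'
from h import *
g=snap('wrist','w27.png'); o=observe(); print(o['position'])
c,s=np.cos(.185),np.sin(.185); S=np.array([593.2,170.5])
def W(x,y,z): return [S[0]+c*x-s*y,S[1]+s*x+c*y,z]
for n,P in dict(lug=W(-74,0,73.5),mark=W(-88,0,45),pin=W(-50,-165,104.5),piv=W(55,-165,79.5),pk1=W(33,-144,69),pk2=W(-33,-186,69),top=W(0,0,105)).items(): print(n,proj(g,P)[0].round(0))
for r,z in((7.5,103),(19,103),(5.5,105),(62,51.5)): print(r,circfit(g,S,r,z,lo=.85,hi=1.15))
E
```

```text
position: [673.2, 70.9, 245.8]
contact_force: [0.4, -0.4, 0.8]
width: 43.9
[673.49621823  70.94737921 246.16703995]
lug [467.  38.]
mark [457.  26.]
pin [247.  66.]
piv [258. 206.]
pk1 [283. 178.]
pk2 [229.  95.]
top [472. 138.]
7.5 (array([592.1, 170.9]), 7.6, 120)
19 (array([591.7, 170.2]), 17.9, 40)
5.5 (array([593.7, 170.6]), 5.4, 115)
62 (array([593.2, 170.3]), 61.7, 92)
```

View pics/w27.png

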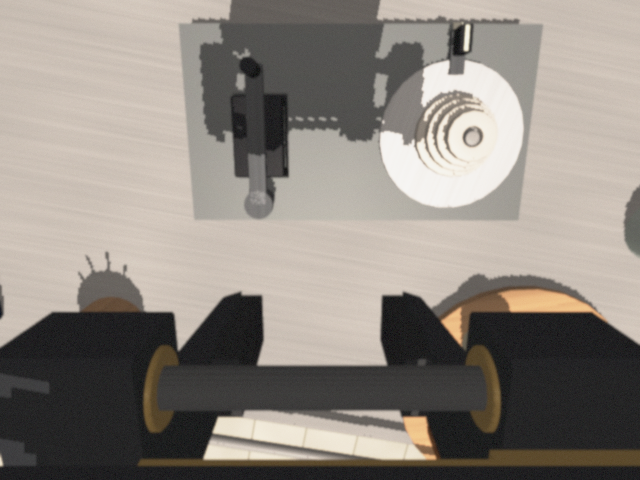

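The last view shows the lug over the mark at (462,40), the rings stacked at (473,137), and the pack in its pocket at (233–288, 95–177). The lever is shut with its pin at (250,67), which matches the expected pixels, and the robot is clear.

```bash
python3 -c "
from workcell import finish_job
print(finish_job())"
```

```text
the job is handed in; nothing more can be done
None
```

I handed the job in: four rings are stacked on the spindle, the collar lug stands over the locked mark, the pack is in its pocket and the lever is shut. My last camera check agreed, but `finish_job()` returned no verdict.

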